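# Get the percolator out from the back of the bench and onto the stove stand

### The arm

A 6-joint arm with a two-finger parallel gripper is mounted at the origin on the work surface. World frame = base frame: x ahead of the robot, y to its left, z up, the work surface at z = 0. Lengths are in m, angles in rad, forces in N, time in s.
With the tool pointing down it reaches from about 0.35 to 0.8 m from the base axis. Payload 7.3 kg.
Tool frame: the origin (TCP) lies at the very end of the fingers, on their centre line; the grasp point (between the pads) lies 19 mm behind it (manip.grip_point_offset is the distance from the TCP to the grasp point, in m); y points along the fingers, z is the direction in which the jaws open and shut, and the axes are right-handed (so a half turn about y gives the same grasp; the last joint's range is limited). The gripper opens to 85 mm and grips with 20 to 120 N. Pads are 22 mm wide; open, the fingers measure 114 mm over their backs; the gripper's body (76 mm by 85 mm) begins 54 mm behind the grasp point. The pads swing forward as they close: fully open they stand 13 mm farther back than shut.
Start: joints at [-1.49, 0.342, 1.524, -0, 1.275, -0.146], TCP at [0.118, -0.512, 0.231] pointing down, gripper open.
Joint ranges: [-2.53, 2.53], [-0.77, 2.02], [0.04, 2.7], [-1, 4.14], [0.28, 2.66], [-3.11, 3.11]. Speed limits (rad/s): [2.57, 2.57, 3.14, 3.14, 3.14, 3.14].

### API

Orientations are given as a unit quaternion [w, x, y, z].
In Python, from plant import manip gives the robot as it stands.
- The arm moves only by the shell command python3 -m inch 'ROWS' [OPENING] [FORCE]. ROWS is JSON, one flat list of numbers, 6 for each row, row after row: the shift along the tool's x, y, z in m, then the turn, a rotation vector about the tool's x, y, z in rad. In form: [x, y, z, ax, ay, az, x, y, z, ax, ay, az, ...]. A call has 1 to 12 rows; each row shifts and turns the commanded pose from where the row before left it, along the tool's axes as they then stand; what a row does not reach is not made up. A row lasts 1/12 s, in which the tool goes at most 41.7 mm and 7.16 degrees, less where a joint would pass 70% of its speed; a pose out of reach is approached as far as the arm can. A call is refused whole if a number of a shift passes 0.0417 or a number of a turn 0.125, either way. A call with a gripper value outside its range is refused whole. OPENING is the opening, from 0 (shut) to 1 (fully open), set as the call begins (- or left out, the last holds). The fingers move at their own pace and stop on an object; FORCE is the grip in N (left out, the last holds). Time passes only in rows, so rows that do not move let the fingers close. It gives the time, the measured TCP pose, the force and the opening at its end, in the units of the state.
- manip.state(): the state, without advancing time (a new reading comes with each control period).
- manip.snapshot(name): name is "scene" or "top" or "wrist"; returns a dict with "color" (420x560x3 uint8, red, green, blue), "range_z" (420x560 float32, m along the optical axis (not along the pixel's ray), 0 where there is no reading), "fx", "fy", "cx", "cy" (pixels), "k1" (the pictures are not rectified: a ray, as slopes to the right and down, at radius r is drawn at 1 + k1 r^2 times it, then the intrinsics apply), "rvec" (rotation vector, rad) and "tvec" (3), from world to camera coordinates, as OpenCV has them. Camera axes: x right, y down, z forward; pixel columns grow to the right and rows downward; lengths in m; the calibration is good to about 2 mm. A picture is of the moment at which its call begins.
- manip.sign_off(): hands the job in, once; it reports no verdict.
Trained networks look in a picture, given as the dict that the camera call returned (one of the last four; its "shot" number tells which), for a name from the list of things; names that differ only in an ending like _2 or _b are one class to them, and where a whole thing is asked for, a point or a joint stands for the part that bears it (a point fixed in the world has none). Each returns a list of dicts, best first, with "conf" (0 to 1); they miss things now and then, are a little off and sometimes report something else, mostly with a low value. They report only what shows in the picture. A call takes as long as a camera call. They do not tell look-alikes from the thing itself.
- manip.spot_in(picture, name): "uv" ([column, row] in pixels, amid what is visible of it).
The state is a dict: "t": time; "joint_positions": joint angles; "joint_velocities": joint speeds; "joint_efforts": joint torques, N m; "tcp_pos": TCP position; "orientation": TCP orientation; "contact_force": force on the tool from outside, world axes, zero at the start; "ft_torque": the same for the moment, N m; "width": opening from 0.0 (shut) to 1.0 (fully open).
Only numpy, scipy, OpenCV 4.12 (cv2) and the standard library are available. Lean on these libraries where they do the work, as an engineer would, in place of code of your own. Each camera call takes 0.05 s, during which the arm holds its last target. There are 200 camera calls.

### The job

The percolator is boxed in at the back of the bench by the utensil caddy, the blue coffee canister and the lantern: stand all three out of the way on the black rubber mat, then take out the percolator and stand it on the stove stand, centred over the burner. After that put the caddy, the canister and the lantern each back on the spot where it stood at the start. Knock nothing over, and leave the measuring cup, whisk, mug and shaker where they are.

Things in the scene. Friction and masses are not known exactly. Their poses are not given: they have to be found in the camera images.
- percolator: Small steel percolator, 145 mm tall, 0.42 kg; origin at the centre of its underside, z up. Foot 80 mm across; grip its straight collar, 62 mm across, 80 to 118 mm high (across its y axis, about 100 mm up). Spout reaches 50 mm along -x, black D handle 77 mm along +x. At the start the caddy, canister and lantern stand left, right and in front, too near for fingers to fit between.
- caddy: White plastic utensil caddy, 98 x 98 mm, 118 mm high, 0.38 kg, with four tools fixed standing in it (to 148 mm high, 30 mm from the centre in x and in y). Origin at the centre of its underside, z up. A carrying bar lies along its x axis over the centre: 14 mm wide (y), 151 to 165 mm high, free for 30 mm either side of the centre.
- canister: Blue enamelled coffee canister with a screwed-on steel lid, round, 105 mm across, lid top 135 mm high. Origin at the centre of its underside, z up. A black strap handle lies along its x axis over the centre: 14 mm wide (y), from 161 to 175 mm high, free for 32 mm either side of the centre. About 0.45 kg.
- lantern: Green LED lantern with a clear globe, round, 102 mm across, cap top 146 mm high. Origin at the centre of its underside, z up. A rigid upright bail handle over the centre carries a black grip along its x axis: 14 mm wide (y), from 181 to 195 mm high, 66 mm long. About 0.42 kg.
- mat: Black ribbed rubber mat fixed flat on the bench, left or right of the percolator; 420 mm along its x axis, 160 mm along y, its top 4 mm above the bench. Origin at the centre of its underside. The place to set the three things aside; they fit in a row along its x axis, 130 mm apart.
- stand: Folding aluminium stove stand, unfolded, fixed on the bench on the other side from the mat; 180 mm square, crossed legs on two sides, a flat grate of bars with its top 100 mm above the bench, a brass burner 72 mm across under its middle. Origin on the bench under the centre of the grate, z up.
- cup: Glass measuring cup with red marks, 68 mm across, 85 mm tall, handle along +x; origin at the centre of its underside. Stands about 160 mm beyond the stand; leave it.
- whisk: Black nylon flat whisk lying on the bench on the robot's side of the stand, about 240 mm long along its x axis, 20 mm high; origin near its middle, on the bench. Leave it.
- mug: Terracotta mug, 80 mm across, 88 mm tall, handle along its y axis; origin at the centre of its underside. Stands in front, on the robot's side of the crowd; leave it.
- shaker: Salt shaker, clear with steel top, 47 mm across, 83 mm tall; origin at the centre of its underside. Stands in front, on the robot's side of the crowd; leave it.
Not all that is in view belongs to the job. Leave any yellow look-alike of the canister alone.

How it is judged:
By the outcome, as a careful person would: the job done as asked, in the order asked, and still so for the second after the job is handed in, with the robot touching nothing.
It also fails if it takes over 138 s, if anything falls off the work surface, if the arm or the gripper's body presses on something with over 40 N, if the wrist force passes 120 N, or if a joint passes its speed limit or range.

## Working session

There is one attempt and no reset: what is moved stays moved. The work goes in short steps, Python scripts to look and compute and a shell command to move; the robot and the scene stay as the last step left them, time stands still between calls to the robot, and variables do not carry over. Pictures are saved under pics/ and viewed, about 12 in all and at most 16, crops included, and the job is handed in when it is done.

```bash
ls; mkdir -p pics
cat > h.py <<'E'
import numpy as np, cv2, sys
from plant import manip
from scipy.spatial.transform import Rotation as R
def snap(n,save=None):
    s=manip.snapshot(n)
    if save: cv2.imwrite(f'pics/{save}.png',s['color'][:,:,::-1])
    return s
def cloud(s):
    h,w=s['range_z'].shape
    u,v=np.meshgrid(np.arange(w),np.arange(h))
    K=np.array([[s['fx'],0,s['cx']],[0,s['fy'],s['cy']],[0,0,1.]])
    p=cv2.undistortPoints(np.stack([u,v],-1).reshape(-1,1,2).astype(np.float64),K,np.array([s['k1'],0,0,0.]))[:,0]
    z=s['range_z'].reshape(-1).astype(float)
    c=np.c_[p*z[:,None],z]
    Rm=cv2.Rodrigues(np.array(s['rvec'],float))[0]
    X=(c-np.array(s['tvec']).reshape(3))@Rm
    X[z<=0]=np.nan
    return X.reshape(h,w,3)
E
python3 - <<'E'
from h import *
st=manip.state(); print({k:np.round(v,4) for k,v in st.items()})
print(R.from_quat(np.roll(st['orientation'],-1)).as_matrix().round(3), manip.grip_point_offset)
a=snap('top','top0'); b=snap('scene','scene0')
for n in 'percolator caddy canister lantern mat stand cup whisk mug shaker'.split():
    for s,l in((a,'top'),(b,'scene')):
        X=cloud(s)
        for d in manip.spot_in(s,n)[:3]:
            u,v=np.round(d['uv']).astype(int); print(n,l,round(d['conf'],2),u,v,X[v,u].round(3))
E
```

```text
pics
{'t': np.float64(0.0), 'joint_positions': array([-1.49  ,  0.3427,  1.525 ,  0.    ,  1.2754, -0.146 ]), 'joint_velocities': array([-0.0004, -0.0005,  0.0002,  0.0002,  0.0018, -0.0002]), 'joint_efforts': array([-2.40000e-03, -4.33679e+01, -2.46023e+01, -3.00000e-04,
        7.90000e-03,  0.00000e+00]), 'tcp_pos': array([ 0.118 , -0.5112,  0.2306]), 'orientation': array([ 0.08  , -0.08  ,  0.7031, -0.702 ]), 'contact_force': array([-0.2645, -0.6002, -0.1285]), 'ft_torque': array([-0.0069, -0.0003,  0.0061]), 'width': np.float64(0.9998)}
[[-0.974 -0.     0.225]
 [-0.225  0.002 -0.974]
 [-0.    -1.    -0.001]] 0.0187
percolator top 0.84 272 108 [0.648 0.014 0.132]
percolator scene 0.9 177 237 [0.678 0.026 0.129]
caddy top 0.6 229 113 [0.681 0.112 0.005]
caddy top 0.51 437 118 [ 0.682 -0.377  0.006]
caddy scene 0.69 214 282 [0.649 0.11  0.069]
canister top 0.96 404 322 [ 0.245 -0.227  0.176]
canister top 0.59 324 105 [ 0.655 -0.088  0.135]
canister scene 0.78 316 82 [ 0.259 -0.212  0.118]
canister scene 0.7 161 196 [ 0.674 -0.067  0.136]
canister scene 0.49 214 282 [0.649 0.11  0.0
[... 244 characters left out ...]
[ 0.519 -0.334  0.052]
stand top 0.54 276 156 [0.548 0.005 0.148]
stand scene 0.57 196 107 [ 0.526 -0.281  0.102]
stand scene 0.45 177 238 [0.679 0.029 0.132]
stand scene 0.21 260 118 [ 0.379 -0.268  0.005]
cup top 0.67 438 115 [ 0.687 -0.376  0.014]
cup top 0.54 276 158 [0.545 0.005 0.145]
cup scene 0.92 129 124 [ 0.674 -0.328  0.074]
whisk top 0.66 398 256 [ 0.359 -0.276  0.007]
whisk scene 0.89 263 116 [ 0.37  -0.269  0.006]
mug top 0.55 244 252 [0.364 0.07  0.008]
mug scene 0.79 336 207 [0.342 0.042 0.007]
mug scene 0.21 345 359 [0.491 0.33  0.004]
shaker top 0.88 305 242 [ 0.387 -0.058  0.081]
shaker top 0.5 429 185 [ 0.514 -0.331  0.053]
shaker scene 0.77 298 170 [ 0.393 -0.043  0.071]
```

View pics/top0.png

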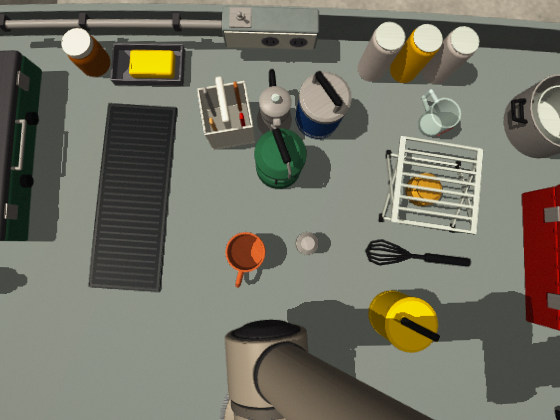

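View pics/scene0.png

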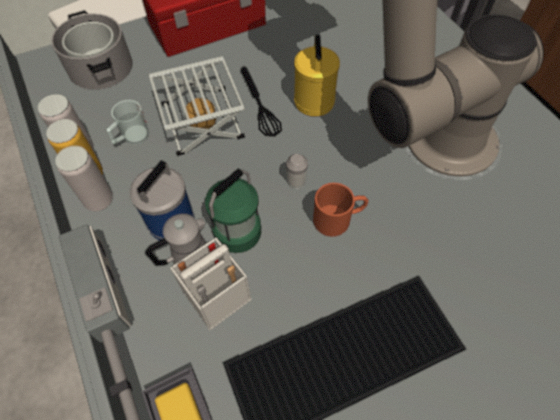

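Top view: caddy (bar at 221,100), blue canister (strap 327,88), green lantern (grip 281,145), percolator (275,103, black handle pointing to the back), mat at left (133,197), stand at right (433,185), cup (438,112), whisk (418,254), mug (245,253), shaker (306,243). Look-alikes for the canister: yellow one (411,324), which I leave alone, and blue (322,105), the one I want. The three bottles at the back and the yellow sponge are clutter.

```bash
cat > m.py <<'E'
from h import *
def band(X,c,r,z0,z1):
    m=(np.hypot(X[...,0]-c[0],X[...,1]-c[1])<r)&(X[...,2]>z0)&(X[...,2]<z1)
    return X[m]
def bar(P):
    (c,wh,_)=cv2.minAreaRect(P[:,:2].astype(np.float32))[:3]
    d=P[:,:2]-P[:,:2].mean(0); w,V=np.linalg.eigh(d.T@d); a=np.degrees(np.arctan2(V[1,1],V[0,1]))
    return np.round(c,4),np.round(wh,3),(round((a+90)%180-90,1)),P[:,2].max().round(4),np.median(P[:,2]).round(4),len(P)
H={'caddy':((.69,.1),.09,.153,.175),'canister':((.665,-.08),.09,.163,.185),'lantern':((.56,.01),.09,.183,.205)}
E
python3 - <<'E'
from m import *
for n in('top','scene'):
    s=snap(n); X=cloud(s)
    for k,a in H.items():
        P=band(X,*a)
        if len(P)>5: print(n,k,*bar(P))
    for k,c,z0,z1,r in(('canlid',(.66,-.08),.13,.14,.075),('lancap',(.55,.01),.138,.152,.075),('perc',(.66,.015),.12,.15,.06),('perccollar+handle',(.68,.015),.06,.15,.1),('cadrim',(.68,.11),.11,.124,.085),('stand',(.5,-.33),.092,.106,.16),('mug',(.35,.07),.08,.095,.06),('shaker',(.387,-.058),.07,.09,.04),('cup',(.68,-.34),.078,.095,.08)):
        P=band(X,c,r,z0,z1)
        if len(P)>8: print(n,k,*bar(P),'circ',np.round(cv2.minEnclosingCircle(P[:,:2].astype(np.float32))[0],4),round(cv2.minEnclosingCircle(P[:,:2].astype(np.float32))[1],4))
    C=s['color'].astype(int).sum(-1)
    m=(X[...,2]<.02)&(X[...,1]>.2)&(X[...,1]<.45)&(X[...,0]>.2)&(X[...,0]<.72)&(C<140)
    m=cv2.morphologyEx(m.astype(np.uint8),cv2.MORPH_OPEN,np.ones((5,5)))>0
    P=X[m]; print(n,'mat',*bar(P)); print(cv2.boxPoints(cv2.minAreaRect(P[:,:2].astype(np.float32))).round(3).tolist())
E
python3 - <<'E'
import cv2
i=cv2.imread('pics/top0.png')[60:200,180:370]; cv2.imwrite('pics/crop0.png',cv2.resize(i,None,fx=4,fy=4,interpolation=cv2.INTER_CUBIC))
E
```

```text
top caddy [0.6508 0.1088] [0.089 0.015] 9.8 0.1693 0.1656 347
top canister [ 0.6744 -0.0915] [0.077 0.016] 35.5 0.179 0.1753 345
top lantern [ 0.5571 -0.0032] [0.077 0.015] 21.4 0.1992 0.1954 308
top canlid [ 0.6785 -0.0776] [0.133 0.105] -83.1 0.1396 0.1358 1739 circ [ 0.6682 -0.0736] 0.0702
top lancap [ 0.557  -0.0026] [0.088 0.086] -80.8 0.1517 0.145 1257 circ [ 0.5559 -0.0026] 0.0491
top perc [0.6574 0.0199] [0.107 0.109] -82.6 0.1465 0.1306 885 circ [0.6587 0.0141] 0.0594
top perccollar+handle [0.661  0.0037] [0.156 0.186] 89.9 0.1499 0.1299 2988 circ [0.6792 0.0151] 0.1
top cadrim [0.6555 0.0904] [0.1   0.135] 48.5 0.124 0.1182 470 circ [0.6586 0.0963] 0.0748
top stand [ 0.5089 -0.3299] [0.182 0.181] 81.6 0.1052 0.1008 2866 circ [ 0.5077 -0.3294] 0.1265
top mug [0.3668 0.0635] [0.079 0.079] -19.6 0.0919 0.0886 258 circ [0.3612 0.0652] 0.0458
top shaker [ 0.3861 -0.0629] [0.045 0.045] 74.4 0.0865 0.0801 393 circ [ 0.3856 -0.0627] 0.0233
top cup [ 0.6761 -0.3597] [0.067 0.087] -16.7 0.09 0.0846 296 circ [ 0.6796 -0.3521] 0.0479
top mat [0.6212 0.3168] [0.145 0.146] 57.0 0.0104 0.
[... 785 characters left out ...]
cadrim [0.6566 0.09  ] [0.098 0.138] -82.0 0.124 0.118 881 circ [0.6598 0.0961] 0.076
scene stand [ 0.5093 -0.3302] [0.188 0.182] 81.2 0.1059 0.1006 1825 circ [ 0.5087 -0.3298] 0.1269
scene mug [0.3672 0.0634] [0.081 0.079] 53.5 0.093 0.0876 359 circ [0.3606 0.0661] 0.0468
scene shaker [ 0.3867 -0.0614] [0.044 0.045] -26.8 0.0868 0.0794 298 circ [ 0.3865 -0.0619] 0.0232
scene cup [ 0.6713 -0.3523] [0.086 0.067] 73.7 0.0896 0.0837 271 circ [ 0.681 -0.354] 0.0465
scene mat [0.4883 0.323 ] [0.158 0.416] -5.9 0.0112 0.0051 18663
[[0.2759999930858612, 0.2549999952316284], [0.6919999718666077, 0.2329999953508377], [0.699999988079071, 0.39100000262260437], [0.2849999964237213, 0.41200000047683716]]
```

View pics/crop0.png

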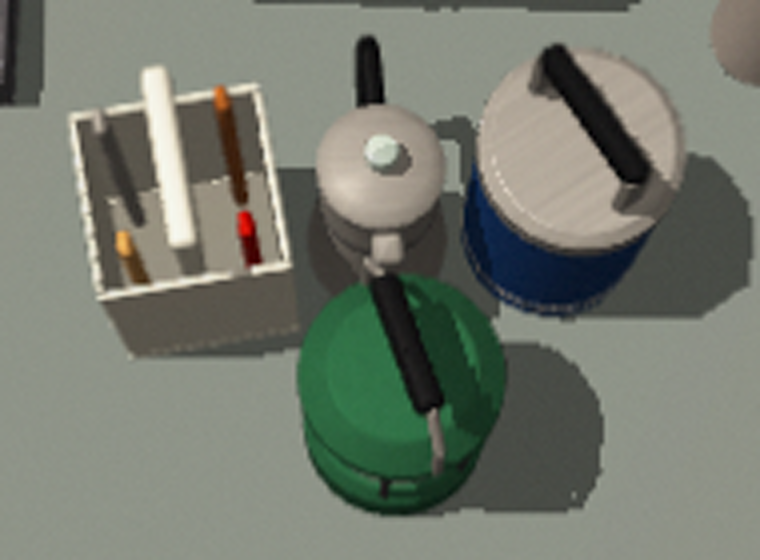

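Crop confirms: the blue canister with its strap at crop (600,115), the caddy bar (170,155), the lantern grip (405,345) and the percolator (380,170) with its spout toward the robot. Heights match the descriptions. First the lantern.

```bash
cat >> h.py <<'E'
def pose():
    s=manip.state(); M=R.from_quat(np.roll(s['orientation'],-1)).as_matrix()
    return np.array(s['tcp_pos']),M,s
def go(*targets):
    """each target x,y,z,xtool-yaw(deg): prints turn about tool y, then shift in turned tool axes (assuming tool down)"""
    p,M,s=pose(); yaw=np.degrees(np.arctan2(M[1,0],M[0,0]))
    print('t',round(s['t'],2),'tcp',p.round(4),'yaw',yaw.round(2),'tilt',np.degrees([M[2,0],M[2,2]]).round(2),'q',np.round(s['joint_positions'],2),'F',np.round(s['contact_force'],1),'w',round(float(s['width']),3))
    for x,y,z,a in targets:
        d=(a-yaw+180)%360-180; r=np.radians(a)
        D=np.array([x,y,z])-p; ex=np.array([np.cos(r),np.sin(r),0]); ez=np.array([np.sin(r),-np.cos(r),0])
        print(' turn_y',round(-np.radians(d),4),'shift',round(D@ex,4),round(-D[2],4),round(D@ez,4))
        p=np.array([x,y,z]); yaw=a
E
python3 -c "
from h import *
go((.118,-.511,.34,201),(.5575,-.003,.28,201),(.5575,-.003,.169,201))"
```

```text
t 1.2 tcp [ 0.1181 -0.5116  0.2313] yaw -167.0 tilt [0. 0.] q [-1.49  0.34  1.52  0.    1.28 -0.15] F [ 0.4  0.3 -0.5] w 0.997
 turn_y -0.1397 shift -0.0001 -0.1087 0.0005
 turn_y -0.0 shift -0.5924 0.06 0.3168
 turn_y -0.0 shift 0.0 0.111 0.0
```

```bash
python3 -m inch '[0,-0.02,0,0,-0.035,0,0,-0.034,0,0,-0.035,0,0,-0.034,0,0,-0.035,0,0,-0.02,0,0,-0.035,0,-0.015,0.002,0.008,0,0,0,-0.03,0.003,0.016,0,0,0,-0.03,0.003,0.016,0,0,0,-0.03,0.003,0.016,0,0,0,-0.03,0.003,0.016,0,0,0,-0.03,0.003,0.016,0,0,0,-0.03,0.003,0.016,0,0,0,-0.03,0.003,0.016,0,0,0]' 0.55 40
python3 -m inch '[-0.03,0.003,0.016,0,0,0,-0.03,0.003,0.016,0,0,0,-0.03,0.003,0.016,0,0,0,-0.03,0.003,0.016,0,0,0,-0.03,0.003,0.016,0,0,0,-0.03,0.003,0.016,0,0,0,-0.03,0.003,0.016,0,0,0,-0.03,0.003,0.016,0,0,0,-0.03,0.003,0.016,0,0,0,-0.03,0.003,0.016,0,0,0,-0.03,0.003,0.016,0,0,0,0,0,0,0,0,0]'
python3 - <<'E'
from m import *
go((.5575,-.003,.28,201),(.5575,-.003,.169,201))
s=snap('wrist','w1'); X=cloud(s)
for k,a in H.items():
    P=band(X,*a)
    if len(P)>20: print(k,*bar(P))
E
```

```text
t: 2.2
tcp_pos: [0.3728, -0.5428, 0.3161]
orientation: [-0.129, 0.129, -0.695, 0.695]
contact_force: [-0.8, -1.0, -0.5]
width: 0.551
t: 3.2
tcp_pos: [0.6644, -0.525, 0.2447]
orientation: [-0.147, 0.114, -0.674, 0.714]
contact_force: [1.0, 1.2, -1.1]
width: 0.549
t 3.2 tcp [ 0.6644 -0.525   0.2447] yaw -158.63 tilt [-2.05  3.68] q [-0.76  1.11  0.04  0.01  1.91  0.44] F [ 1.   1.2 -1.1] w 0.549
 turn_y 0.0064 shift -0.0873 -0.0353 0.5257
 turn_y -0.0 shift 0.0 0.111 0.0
```

My planner had the sign of the tool z axis wrong, so the arm went out to full stretch. It touched nothing (forces about 1 N). I'll fix that and come back.

```bash
python3 - <<'E'
t=open('h.py').read()
i=t.index("def go(")
t=t[:i]+'''def go(*targets):
    """each target x,y,z,xtool-yaw(deg): prints rotvec (tool axes) and then the shift in the turned tool axes"""
    p,M,s=pose(); yaw=np.degrees(np.arctan2(M[1,0],M[0,0]))
    print('t',round(s['t'],2),'tcp',p.round(4),'yaw',yaw.round(2),'tilt',np.degrees([M[2,0],M[2,2]]).round(2),'q',np.round(s['joint_positions'],2),'F',np.round(s['contact_force'],1),'w',round(float(s['width']),3))
    for x,y,z,a in targets:
        c,n=np.cos(np.radians(a)),np.sin(np.radians(a))
        T=np.array([[c,0,-n],[n,0,c],[0,-1,0]])
        D=np.array([x,y,z])-p
        print(' turn',R.from_matrix(M.T@T).as_rotvec().round(4),'shift',(T.T@D).round(4),'unturned',(M.T@D).round(4))
        p=np.array([x,y,z]); M=T
'''
open('h.py','w').write(t)
E
python3 -c "
from h import *
go((.62,-.46,.34,201),(.5575,-.003,.28,201),(.5575,-.003,.169,201))"
```

```text
t 3.25 tcp [ 0.6627 -0.5266  0.2461] yaw -158.73 tilt [-2.    3.73] q [-0.76  1.11  0.04  0.    1.92  0.44] F [-0.9 -0.7  0.7] w 0.551
 turn [-0.0651  0.0036 -0.035 ] shift [ 0.016  -0.0939 -0.0775] unturned [ 0.0123 -0.0992 -0.0712]
 turn [0. 0. 0.] shift [-0.1054  0.06   -0.449 ] unturned [-0.1054  0.06   -0.449 ]
 turn [0. 0. 0.] shift [0.    0.111 0.   ] unturned [0.    0.111 0.   ]
```

```bash
python3 -m inch '[0.011,-0.01,-0.023,0,0,0,0.011,-0.02,-0.023,0,0,0,0.011,-0.02,-0.023,0,0,0,0.011,-0.02,-0.023,0,0,0,0.011,-0.02,-0.023,-0.022,0.0012,-0.0117,0.011,-0.01,-0.023,-0.022,0.0012,-0.0117,0,0,0,-0.022,0.0012,-0.0117,0,0,0,0,0,0]'
python3 -c "
from h import *
go((.5575,-.003,.28,201),(.5575,-.003,.169,201))"
```

```text
t: 3.92
tcp_pos: [0.5529, -0.4285, 0.3375]
orientation: [-0.128, 0.126, -0.694, 0.697]
contact_force: [0.6, 0.3, 0.0]
width: 0.549
t 3.92 tcp [ 0.5529 -0.4285  0.3375] yaw -159.27 tilt [-0.11  0.29] q [-0.77  0.67  0.71 -0.    1.77  0.44] F [0.6 0.3 0. ] w 0.549
 turn [-0.005  -0.0047 -0.0018] shift [-0.1568  0.0575 -0.3956] unturned [-0.1548  0.0558 -0.3967]
 turn [0. 0. 0.] shift [0.    0.111 0.   ] unturned [0.    0.111 0.   ]
```

```bash
python3 -m inch '[-0.0065,0.002,-0.017,-0.005,-0.0047,-0.0018,-0.0135,0.005,-0.034,0,0,0,-0.0135,0.005,-0.034,0,0,0,-0.0135,0.005,-0.034,0,0,0,-0.0135,0.005,-0.034,0,0,0,-0.0135,0.005,-0.034,0,0,0,-0.0135,0.005,-0.034,0,0,0,-0.0135,0.005,-0.034,0,0,0,-0.0135,0.005,-0.034,0,0,0,-0.0135,0.005,-0.034,0,0,0,-0.0135,0.005,-0.034,0,0,0,-0.014,0.005,-0.034,0,0,0]'
python3 -m inch '[0,0,-0.0055,0,0,0,0,0,0,0,0,0]'
python3 - <<'E'
from m import *
go((.5575,-.003,.28,201),(.5575,-.003,.169,201))
s=snap('wrist','w1'); X=cloud(s)
for k,a in H.items():
    P=band(X,*a)
    if len(P)>20: print(k,*bar(P))
E
```

```text
t: 4.92
tcp_pos: [0.5591, -0.0065, 0.2782]
orientation: [0.129, -0.129, 0.696, -0.695]
contact_force: [0.3, -0.6, -0.3]
width: 0.552
t: 5.08
tcp_pos: [0.5569, -0.0007, 0.2783]
orientation: [0.13, -0.131, 0.696, -0.694]
contact_force: [0.2, -1.2, -0.0]
width: 0.552
t 5.08 tcp [ 0.5569 -0.0007  0.2783] yaw -158.75 tilt [ 0.03 -0.13] q [-0.14  0.37  1.35  0.    1.42  1.06] F [ 0.2 -1.2 -0. ] w 0.552
 turn [0.0023 0.0044 0.0006] shift [ 0.0003 -0.0017  0.0024] unturned [ 0.0003 -0.0017  0.0024]
 turn [0. 0. 0.] shift [0.    0.111 0.   ] unturned [0.    0.111 0.   ]
caddy [0.6444 0.1051] [0.07  0.015] 10.8 0.1666 0.1638 1946
canister [ 0.6766 -0.0923] [0.078 0.015] 34.7 0.1769 0.1738 2276
lantern [ 0.5599 -0.0047] [0.077 0.014] 20.7 0.1969 0.1939 1559
```

View pics/w1.png

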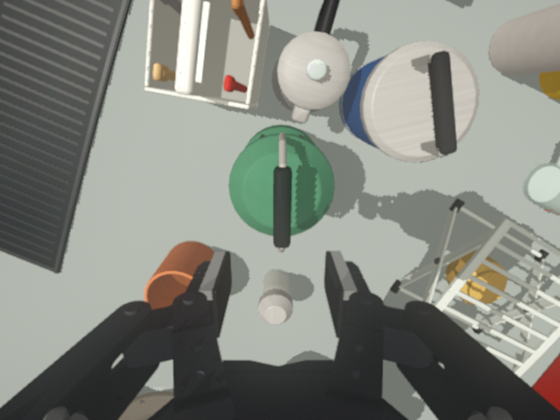

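Wrist view: the lantern grip (282,205) lies between the fingers and parallel to the pads, and its position agrees to 2 mm. Going down and gripping.

```bash
python3 -m inch '[-0.001,0.015,0.003,0,0.004,0,0,0.02,0,0,0,0,0,0.02,0,0,0,0,0,0.02,0,0,0,0,0,0.02,0,0,0,0,0,0.014,0,0,0,0,0,0,0,0,0,0]'
python3 -m inch '[0,0,0,0,0,0,0,0,0,0,0,0,0,0,0,0,0,0,0,0,0,0,0,0,0,0,0,0,0,0,0,0,0,0,0,0]' 0 60
python3 -c "
from h import *
go((.5583,-.0035,.169,201))"
```

```text
t: 5.72
tcp_pos: [0.5575, -0.0065, 0.1665]
orientation: [0.125, -0.129, 0.697, -0.694]
contact_force: [-0.6, -0.3, -0.5]
width: 0.552
t: 6.22
tcp_pos: [0.5593, -0.0041, 0.1707]
orientation: [0.129, -0.128, 0.696, -0.695]
contact_force: [-0.9, 1.7, 6.0]
width: 0.149
t 6.22 tcp [ 0.5593 -0.0041  0.1707] yaw -159.14 tilt [-0.09 -0.08] q [-0.15  0.46  1.52  0.    1.16  1.06] F [-0.9  1.7  6. ] w 0.149
 turn [ 0.0014 -0.0024 -0.0016] shift [ 0.0007  0.0017 -0.001 ] unturned [ 0.0007  0.0017 -0.001 ]
```

```bash
python3 -m inch '[0,-0.006,0,0,0,0,0,-0.014,0,0,0,0,0,-0.022,0,0,0,0,0,-0.022,0,0,0,0,0,-0.022,0,0,0,0,0,-0.014,0,0,0,0,0,0,0,0,0,0]'
python3 -m inch '[0.0015,0,-0.008,0,0,0,0.003,0,-0.018,0,0,0,0.005,0,-0.028,0,0,0,0.006,0,-0.034,0,0,0,0.006,0,-0.034,0,0,0,0.006,0,-0.034,0,0,0,0.006,0,-0.034,0,0,0,0.006,0,-0.034,0,0,0,0.006,0,-0.034,0,0,0,0.006,0,-0.034,0,0,0,0.006,0,-0.034,0,0,0,0.005,0,-0.028,0,0,0]'
python3 -m inch '[0.003,0,-0.018,0,0,0,0.0015,0,-0.008,0,0,0,0,0,0,0,0,0,0,0,0,0,0,0]'
python3 -c "
from h import *
go((.358,.33,.175,201))"
```

```text
t: 6.8
tcp_pos: [0.5599, -0.0047, 0.2725]
orientation: [0.129, -0.127, 0.695, -0.695]
contact_force: [1.4, 0.1, -2.9]
width: 0.151
t: 7.8
tcp_pos: [0.3714, 0.3055, 0.2685]
orientation: [0.127, -0.13, 0.696, -0.695]
contact_force: [0.8, -1.1, -3.9]
width: 0.153
t: 8.13
tcp_pos: [0.3606, 0.3262, 0.2694]
orientation: [0.127, -0.129, 0.696, -0.695]
contact_force: [-0.1, 0.3, -4.4]
width: 0.147
t 8.13 tcp [0.3606 0.3262 0.2694] yaw -159.1 tilt [ 0.13 -0.06] q [0.58 0.24 1.56 0.   1.34 1.78] F [-0.1  0.3 -4.4] w 0.147
 turn [ 0.0011 -0.0017  0.0023] shift [ 0.0011  0.0944 -0.0045] unturned [ 0.0009  0.0944 -0.0044]
```

```bash
python3 -m inch '[0,0.012,-0.003,0,0,0,0,0.024,0,0,0,0,0,0.024,0,0,0,0,0,0.018,0,0,0,0,0,0.01,0,0,0,0,0,0.005,0,0,0,0,0,0,0,0,0,0]'
python3 -m inch '[0,0.001,0,0,0,0,0,0,0,0,0,0,0,0,0,0,0,0]'
```

```text
t: 8.72
tcp_pos: [0.3599, 0.3284, 0.1762]
orientation: [0.126, -0.129, 0.696, -0.695]
contact_force: [-0.5, 0.6, -3.6]
width: 0.148
t: 8.97
tcp_pos: [0.3604, 0.3298, 0.1772]
orientation: [0.128, -0.128, 0.696, -0.694]
contact_force: [-0.4, 0.5, -4.4]
width: 0.152
```

```bash
python3 -m inch '[0,0.0015,0,0,0,0,0,0,0,0,0,0,0,0,0,0,0,0]';python3 -m inch '[0,0.0015,0,0,0,0,0,0,0,0,0,0,0,0,0,0,0,0]'|grep -E 'tcp|force'
```

```text
t: 9.22
tcp_pos: [0.3598, 0.3298, 0.1751]
orientation: [0.128, -0.128, 0.696, -0.695]
contact_force: [-0.6, -0.1, -4.0]
width: 0.15
tcp_pos: [0.3601, 0.3305, 0.1748]
contact_force: [-1.6, 1.4, 4.7]
```

```bash
python3 -m inch '[0,0,0,0,0,0,0,0,0,0,0,0,0,0,0,0,0,0,0,-0.01,0,0,0,0,0,-0.025,0,0,0,0,0,-0.035,0,0,0,0,0,-0.02,0,0,0,0,0,0,0,0,0,0]' 0.5 60
python3 -c "
from h import *
go((.652,.109,.25,190.5),(.652,.109,.139,190.5))"
```

```text
t: 10.13
tcp_pos: [0.3618, 0.3308, 0.268]
orientation: [0.131, -0.125, 0.697, -0.693]
contact_force: [-0.5, -0.1, 0.5]
width: 0.502
t 10.13 tcp [0.3618 0.3308 0.268 ] yaw -159.15 tilt [-0.47 -0.24] q [0.58 0.24 1.56 0.   1.33 1.79] F [-0.5 -0.1  0.5] w 0.502
 turn [ 0.0049  0.1807 -0.0078] shift [-0.2449  0.018   0.271 ] unturned [-0.1921  0.0183  0.3107]
 turn [0. 0. 0.] shift [0.    0.111 0.   ] unturned [0.    0.111 0.   ]
```

```bash
python3 -m inch '[0,0,0,0,0.09,0,0,0,0,0,0.09,0,-0.01,0.001,0.011,0,0,0,-0.022,0.002,0.024,0,0,0,-0.026,0.002,0.029,0,0,0,-0.026,0.002,0.029,0,0,0,-0.026,0.002,0.029,0,0,0,-0.026,0.002,0.029,0,0,0,-0.026,0.002,0.029,0,0,0,-0.026,0.002,0.029,0,0,0,-0.026,0.002,0.029,0,0,0,-0.02,0.002,0.022,0,0,0]'
python3 -m inch '[-0.011,0.001,0.012,0,0,0,0,0,0,0,0,0,0,0,0,0,0,0]'
python3 - <<'E'
from m import *
go((.652,.109,.25,190.5),(.652,.109,.139,190.5))
for n in ('wrist','top'):
  s=snap(n,'c1'+n); X=cloud(s)
  for k,a in H.items():
    P=band(X,*a)
    if len(P)>20: print(k,*bar(P))
E
```

```text
t: 11.13
tcp_pos: [0.6393, 0.1143, 0.2421]
orientation: [0.064, -0.065, 0.705, -0.704]
contact_force: [-0.2, 0.8, 0.5]
width: 0.496
t: 11.38
tcp_pos: [0.6505, 0.1063, 0.2408]
orientation: [0.063, -0.066, 0.705, -0.703]
contact_force: [-0.1, 0.3, -0.3]
width: 0.5
t 11.38 tcp [0.6505 0.1063 0.2408] yaw -169.55 tilt [ 0.19 -0.16] q [0.04 0.59 1.09 0.   1.46 1.43] F [-0.1  0.3 -0.3] w 0.5
 turn [ 0.0027 -0.0009  0.0034] shift [-0.002  -0.0092 -0.0023] unturned [-0.002  -0.0092 -0.0024]
 turn [0. 0. 0.] shift [0.    0.111 0.   ] unturned [0.    0.111 0.   ]
caddy [0.6551 0.1074] [0.088 0.014] 11.2 0.1663 0.164 2129
canister [ 0.6766 -0.0923] [0.08  0.016] 34.0 0.1771 0.1735 2368
canister [ 0.6743 -0.0923] [0.077 0.016] 35.2 0.1793 0.1753 345
```

View pics/c1wrist.png

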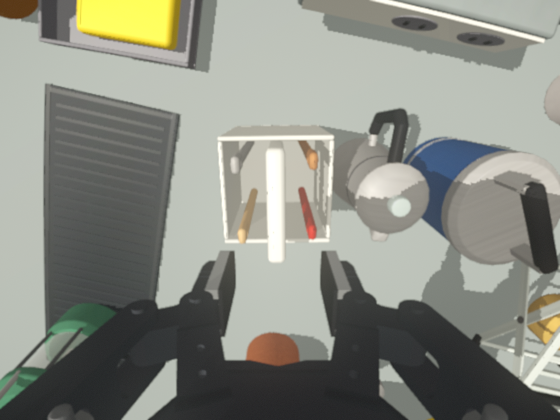

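Wrist view: the caddy bar (276,205) runs parallel between the fingers and is centred within 2 mm. The tools (red 306,210, ochre 247,215) stand clear of the finger planes.

```bash
python3 -m inch '[-0.003,0.012,-0.002,0,0,0,0,0.022,0,0,0,0,0,0.022,0,0,0,0,0,0.022,0,0,0,0,0,0.015,0,0,0,0,0,0.008,0,0,0,0,0,0,0,0,0,0]'
python3 -m inch '[0,0,0,0,0,0,0,0,0,0,0,0,0,0,0,0,0,0,0,0,0,0,0,0,0,0,0,0,0,0]' 0 60
python3 -m inch '[0,-0.006,0,0,0,0,0,-0.014,0,0,0,0,0,-0.022,0,0,0,0,0,-0.022,0,0,0,0,0,-0.022,0,0,0,0,0,-0.014,0,0,0,0,0,0,0,0,0,0]'
python3 -c "
from h import *
go((.618,.316,.239,190.5),(.618,.316,.143,190.5))"
```

```text
t: 12.07
tcp_pos: [0.6513, 0.1107, 0.1392]
orientation: [0.064, -0.067, 0.705, -0.703]
contact_force: [-1.4, 1.1, -0.2]
width: 0.503
t: 12.48
tcp_pos: [0.6538, 0.1095, 0.143]
orientation: [0.066, -0.064, 0.705, -0.704]
contact_force: [0.0, -1.1, 4.6]
width: 0.148
t: 13.07
tcp_pos: [0.6541, 0.1098, 0.2451]
orientation: [0.066, -0.064, 0.705, -0.703]
contact_force: [1.0, 0.2, -3.2]
width: 0.147
t 13.07 tcp [0.6541 0.1098 0.2451] yaw -169.46 tilt [-0.25 -0.1 ] q [0.05 0.6  1.07 0.   1.47 1.44] F [ 1.   0.2 -3.2] w 0.147
 turn [ 0.0018  0.0008 -0.0043] shift [-0.0021  0.0061 -0.2093] unturned [-0.0023  0.0065 -0.2093]
 turn [0. 0. 0.] shift [0.    0.096 0.   ] unturned [0.    0.096 0.   ]
```

```bash
python3 -m inch '[0,0,-0.01,0,0,0,0,0,-0.02,0,0,0,-0.001,0,-0.03,0,0,0,-0.001,0,-0.03,0,0,0,0,0,-0.03,0,0,0,0,0,-0.03,0,0,0,0,0,-0.03,0,0,0,0,0,-0.02,0,0,0,0,0,-0.009,0,0,0,0,0,0,0,0,0,0,0,0,0,0,0]'
python3 -m inch '[0,0.012,0,0,0,0,0,0.024,0,0,0,0,0,0.024,0,0,0,0,0,0.018,0,0,0,0,0,0.01,0,0,0,0,0,0.005,0,0,0,0,0,0,0,0,0,0]'
python3 -m inch '[0,0.0015,0,0,0,0,0,0,0,0,0,0,0,0,0,0,0,0]'|grep -E 'tcp|force';python3 -m inch '[0,0.0015,0,0,0,0,0,0,0,0,0,0,0,0,0,0,0,0]'|grep -E 'tcp|force'
```

```text
t: 13.98
tcp_pos: [0.6164, 0.315, 0.2405]
orientation: [0.064, -0.066, 0.704, -0.704]
contact_force: [0.2, -0.4, -3.7]
width: 0.151
t: 14.57
tcp_pos: [0.6172, 0.3142, 0.1491]
orientation: [0.064, -0.065, 0.705, -0.704]
contact_force: [0.4, 0.4, -3.6]
width: 0.149
tcp_pos: [0.6171, 0.3156, 0.1484]
contact_force: [0.6, -0.9, -4.4]
tcp_pos: [0.6171, 0.3156, 0.147]
contact_force: [-1.0, -2.1, 0.6]
```

```bash
python3 -m inch '[0,0.0007,0,0,0,0,0,0,0,0,0,0]'|grep -E 'tcp|force'
python3 -m inch '[0,0,0,0,0,0,0,0,0,0,0,0,0,0,0,0,0,0,0,-0.01,0,0,0,0,0,-0.025,0,0,0,0,0,-0.035,0,0,0,0,0,-0.035,0,0,0,0,0,-0.03,0,0,0,0,0,-0.01,0,0,0,0,0,0,0,0,0,0]' 0.5 60
python3 -c "
from h import *
go((.675,-.091,.27,214.8),(.675,-.091,.149,214.8))"
```

```text
tcp_pos: [0.6172, 0.3155, 0.147]
contact_force: [-1.5, -2.1, 5.0]
t: 16.07
tcp_pos: [0.6179, 0.3158, 0.2948]
orientation: [0.067, -0.063, 0.706, -0.703]
contact_force: [0.0, 0.2, 0.2]
width: 0.499
t 16.07 tcp [0.6179 0.3158 0.2948] yaw -169.45 tilt [-0.38 -0.21] q [0.36 0.65 0.85 0.   1.64 1.75] F [0.  0.2 0.2] w 0.499
 turn [ 0.0022 -0.4232 -0.0073] shift [0.1853 0.0248 0.3667] unturned [0.0185 0.0232 0.4105]
 turn [0. 0. 0.] shift [0.    0.121 0.   ] unturned [0.    0.121 0.   ]
```

```bash
python3 -m inch '[0,0,0,0,-0.106,0,0,0,0,0,-0.106,0,0,0,0,0,-0.106,0,0,0,0,0,-0.105,0,0.007,0,0.014,0,0,0,0.014,0.002,0.028,0,0,0,0.016,0.002,0.032,0,0,0,0.016,0.002,0.032,0,0,0,0.016,0.002,0.032,0,0,0,0.016,0.002,0.032,0,0,0,0.016,0.002,0.032,0,0,0,0.016,0.002,0.032,0,0,0]'
python3 -m inch '[0.016,0.002,0.032,0,0,0,0.016,0.002,0.032,0,0,0,0.016,0.002,0.032,0,0,0,0.014,0.002,0.026,0,0,0,0.007,0.002,0.011,0,0,0,0,0,0,0,0,0,0,0,0,0,0,0]'
python3 - <<'E'
from m import *
go((.6755,-.0915,.27,214.8),(.6755,-.0915,.149,214.8))
s=snap('wrist','k1'); X=cloud(s)
for k,a in H.items():
    P=band(X,*a)
    if len(P)>20: print(k,*bar(P))
P=band(X,(.66,.015),.05,.12,.14);print('perc',len(P),cv2.minEnclosingCircle(P[:,:2].astype(np.float32)))
E
```

```text
t: 17.07
tcp_pos: [0.6535, 0.0536, 0.2742]
orientation: [0.209, -0.211, 0.676, -0.674]
contact_force: [0.3, -0.3, -0.5]
width: 0.499
t: 17.65
tcp_pos: [0.6727, -0.0926, 0.2642]
orientation: [0.209, -0.211, 0.676, -0.674]
contact_force: [-0.7, 1.0, -0.8]
width: 0.5
t 17.65 tcp [ 0.6727 -0.0926  0.2642] yaw -145.39 tilt [ 0.06 -0.26] q [-0.25  0.63  0.96  0.    1.55  0.72] F [-0.7  1.  -0.8] w 0.5
 turn [ 0.0045 -0.0033  0.0011] shift [-0.0029 -0.0058  0.0007] unturned [-0.0029 -0.0058  0.0007]
 turn [0. 0. 0.] shift [0.    0.121 0.   ] unturned [0.    0.121 0.   ]
canister [ 0.6767 -0.0928] [0.078 0.014] 34.6 0.1767 0.1741 1702
perc 3811 ((0.6675987839698792, 0.006953946314752102), 0.032796211540699005)
```

View pics/k1.png

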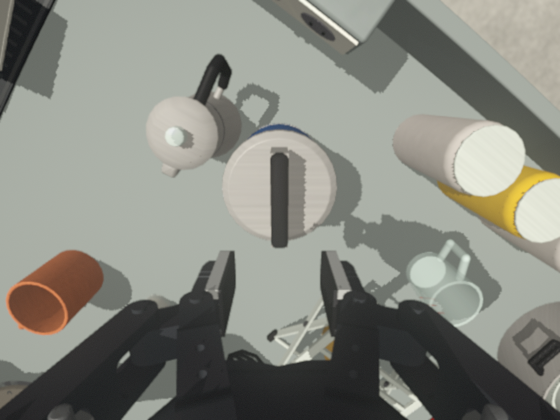

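Wrist view: the blue canister's strap (279,198) is centred between the fingers, and the percolator at (185,130) is clear of them. Gripping.

```bash
python3 -m inch '[-0.003,0.015,0.001,0,0,0,0,0.022,0,0,0,0,0,0.025,0,0,0,0,0,0.025,0,0,0,0,0,0.018,0,0,0,0,0,0.01,0,0,0,0,0,0,0,0,0,0]'
python3 -m inch '[0,0,0,0,0,0,0,0,0,0,0,0,0,0,0,0,0,0,0,0,0,0,0,0,0,0,0,0,0,0]' 0 60
python3 -m inch '[0,-0.006,0,0,0,0,0,-0.014,0,0,0,0,0,-0.022,0,0,0,0,0,-0.028,0,0,0,0,0,-0.028,0,0,0,0,0,-0.028,0,0,0,0,0,-0.022,0,0,0,0,0,-0.014,0,0,0,0,0,-0.008,0,0,0,0,0,0,0,0,0,0]'
python3 -c "
from h import *
go((.489,.323,.319,214.8),(.489,.323,.153,214.8))"
```

```text
t: 18.28
tcp_pos: [0.6751, -0.0889, 0.148]
orientation: [0.21, -0.213, 0.676, -0.673]
contact_force: [-0.2, -0.3, -0.3]
width: 0.498
t: 18.7
tcp_pos: [0.6773, -0.0907, 0.1526]
orientation: [0.212, -0.21, 0.675, -0.674]
contact_force: [-0.3, 2.2, 5.6]
width: 0.148
t: 19.53
tcp_pos: [0.6767, -0.0918, 0.3219]
orientation: [0.212, -0.211, 0.675, -0.674]
contact_force: [0.3, 1.0, -5.0]
width: 0.147
t 19.53 tcp [ 0.6767 -0.0918  0.3219] yaw -145.25 tilt [-0.07 -0.04] q [-0.25  0.62  0.82  0.    1.7   0.72] F [ 0.3  1.  -5. ] w 0.147
 turn [ 0.0006 -0.0008 -0.0012] shift [-0.0826  0.0029 -0.4477] unturned [-0.0822  0.0033 -0.4478]
 turn [0. 0. 0.] shift [0.    0.166 0.   ] unturned [0.    0.166 0.   ]
```

```bash
python3 -m inch '[-0.002,0,-0.01,0,0,0,-0.004,0,-0.02,0,0,0,-0.006,0,-0.0323,0,0,0,-0.006,0,-0.0323,0,0,0,-0.006,0,-0.0323,0,0,0,-0.006,0,-0.0323,0,0,0,-0.006,0,-0.0323,0,0,0,-0.006,0,-0.0323,0,0,0,-0.006,0,-0.0323,0,0,0,-0.006,0,-0.0323,0,0,0,-0.006,0,-0.0323,0,0,0,-0.006,0,-0.0323,0,0,0]'
python3 -m inch '[-0.006,0,-0.0323,0,0,0,-0.006,0,-0.0323,0,0,0,-0.003,0,-0.02,0,0,0,-0.002,0,-0.01,0,0,0,0,0,0,0,0,0,0,0,0,0,0,0]'
python3 -c "
from h import *
go((.489,.323,.153,214.8))"
```

```text
t: 20.53
tcp_pos: [0.5271, 0.2377, 0.3194]
orientation: [0.21, -0.213, 0.676, -0.674]
contact_force: [1.2, 1.3, -4.6]
width: 0.153
t: 21.03
tcp_pos: [0.4891, 0.3231, 0.3205]
orientation: [0.211, -0.212, 0.675, -0.674]
contact_force: [0.1, 0.1, -5.4]
width: 0.149
t 21.03 tcp [0.4891 0.3231 0.3205] yaw -145.18 tilt [ 0.11 -0.1 ] q [0.45 0.41 1.17 0.   1.56 1.42] F [ 0.1  0.1 -5.4] w 0.149
 turn [0.0017 0.0003 0.002 ] shift [1.000e-04 1.675e-01 0.000e+00] unturned [-0.0002  0.1675  0.0003]
```

```bash
python3 -m inch '[0,0.012,0,0,0,0,0,0.024,0,0,0,0,0,0.03,0,0,0,0,0,0.03,0,0,0,0,0,0.03,0,0,0,0,0,0.02,0,0,0,0,0,0.012,0,0,0,0,0,0.005,0,0,0,0,0,0,0,0,0,0]'
python3 -m inch '[0,0.002,0,0,0,0,0,0,0,0,0,0,0,0,0,0,0,0]'|grep -E 'tcp|force';python3 -m inch '[0,0.001,0,0,0,0,0,0,0,0,0,0,0,0,0,0,0,0]'|grep -E 'tcp|force'
```

```text
t: 21.78
tcp_pos: [0.4898, 0.3222, 0.1581]
orientation: [0.21, -0.211, 0.676, -0.674]
contact_force: [0.7, -0.1, -4.9]
width: 0.153
tcp_pos: [0.4896, 0.3235, 0.1568]
contact_force: [-0.8, 0.6, -4.9]
tcp_pos: [0.4895, 0.324, 0.1566]
contact_force: [-2.6, -1.7, 4.1]
```

```bash
python3 -m inch '[0,0,0,0,0,0,0,0,0,0,0,0,0,0,0,0,0,0,0,-0.01,0,0,0,0,0,-0.025,0,0,0,0,0,-0.035,0,0,0,0,0,-0.035,0,0,0,0,0,-0.035,0,0,0,0,0,-0.01,0,0,0,0,0,0,0,0,0,0]' 0.5 60
python3 - <<'E'
from m import *
go((.66,.01,.3,180))
for n in('top','scene'):
    s=snap(n,'p1'+n); X=cloud(s)
    P=band(X,(.66,.012),.05,.119,.135); print(n,'lid',cv2.minEnclosingCircle(P[:,:2].astype(np.float32)),len(P))
    P=band(X,(.66,.012),.03,.137,.15); print('knob',P.mean(0).round(4),len(P))
    C=s['color'].astype(int).max(-1)
    m=(np.hypot(X[...,0]-.66,X[...,1]-.012)<.11)&(X[...,2]>.03)&(C<60)
    P=X[m]; print('handle',len(P),np.median(P,0).round(4),P[:,:2].min(0).round(3),P[:,:2].max(0).round(3)); 
    P=X[(np.hypot(X[...,0]-.66,X[...,1]-.012)<.13)&(X[...,2]>.03)]; print('all',bar(P))
    for nm,c in (('caddy',(.617,.316)),('canister',(.489,.323)),('lantern',(.36,.33))):
        a=H[nm]; Q=band(X,c,.08,a[2]+.004,a[3]+.004); 
        if len(Q)>10: print(nm,*bar(Q))
E
```

```text
t: 23.12
tcp_pos: [0.4905, 0.3243, 0.3099]
orientation: [0.214, -0.209, 0.676, -0.674]
contact_force: [-0.0, -0.1, 0.3]
width: 0.5
t 23.12 tcp [0.4905 0.3243 0.3099] yaw -145.22 tilt [-0.46 -0.07] q [0.45 0.41 1.2  0.   1.52 1.42] F [-0.  -0.1  0.3] w 0.5
 turn [ 0.0036  0.6071 -0.0074] shift [-0.1695  0.0099  0.3143] unturned [0.0402 0.0092 0.3548]
top lid ((0.6706185936927795, 0.010238999500870705), 0.038840048015117645) 754
knob [0.6635 0.0086 0.1443] 66
handle 289 [ 0.6478 -0.0056  0.0817] [ 0.619 -0.028] [0.74  0.024]
all (array([0.6747, 0.0168]), array([0.115, 0.07 ]), np.float64(5.6), np.float64(0.1475), np.float64(0.1251), 1445)
caddy [0.6148 0.3147] [0.088 0.015] 10.9 0.1738 0.1695 398
canister [0.4877 0.3234] [0.078 0.015] 34.1 0.1828 0.1791 375
lantern [0.358 0.331] [0.079 0.014] 21.0 0.2029 0.1989 371
scene lid ((0.6710883378982544, 0.007780901622027159), 0.03770158439874649) 794
knob [0.6661 0.0106 0.1436] 76
handle 248 [0.7261 0.0187 0.1098] [0.698 0.01 ] [0.74  0.023]
all (array([0.6793, 0.0077]), array([0.07 , 0.108]), np.float64(-2.0), np.float64(0.1475), np.float64(0.1119), 2151)
caddy [0.6166 0.3153] [0.09  0.015] 11.2 0.1739 0.1691 637
canister [0.4888 0.3232] [0.08  0.014] 35.1 0.1845 0.1795 490
lantern [0.3578 0.3341] [0.079 0.013] 23.6 0.203 0.1986 54
```

View pics/p1top.png

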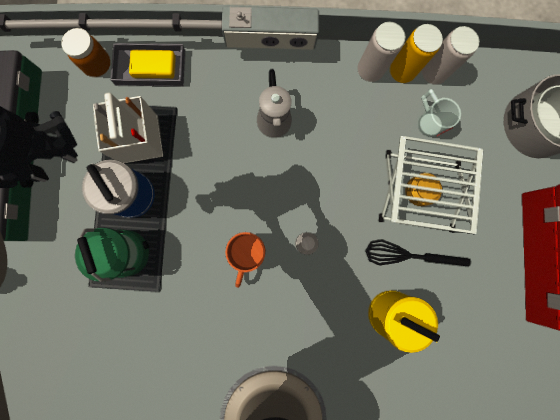

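Top view: lantern (112,254), canister (110,187) and caddy (125,128) stand upright on the mat. The percolator (275,110) is free, with its handle at the back (272,78). Next I get above it with the gripper fully open.

```bash
python3 -c "
from h import *
go((.665,.0096,.26,187))"
python3 -m inch '[0,0,0,0,0.1214,0,0,0,0,0,0.1214,0,0,0,0,0,0.1214,0,0,0,0,0,0.1214,0]' 1 60
```

```text
t 23.22 tcp [0.4891 0.3235 0.3049] yaw -145.22 tilt [ 0.03 -0.14] q [0.45 0.42 1.21 0.   1.52 1.42] F [-0.3  0.4 -0.4] w 0.496
 turn [0.0023 0.4848 0.0012] shift [-0.1364  0.0449  0.333 ] unturned [0.0345 0.0441 0.3583]
t: 23.55
tcp_pos: [0.4886, 0.3232, 0.3028]
orientation: [0.039, -0.043, 0.706, -0.706]
contact_force: [0.1, -0.4, 0.3]
width: 0.994
```

```bash
python3 -m inch '[-0.0064,0.002,0.0157,0,0,0,-0.0103,0.003,0.0251,0,0,0,-0.0129,0.004,0.0314,0,0,0,-0.0129,0.004,0.0314,0,0,0,-0.0129,0.004,0.0314,0,0,0,-0.0129,0.004,0.0314,0,0,0,-0.0129,0.004,0.0314,0,0,0,-0.0129,0.004,0.0314,0,0,0,-0.0129,0.004,0.0314,0,0,0,-0.0129,0.004,0.0314,0,0,0,-0.0103,0.004,0.0251,0,0,0,-0.0064,0.003,0.0157,0,0,0]'
python3 -m inch '[0,0,0,0,0,0,0,0,0,0,0,0]'
python3 - <<'E'
from m import *
go((.665,.0096,.081,187))
s=snap('wrist','p2'); X=cloud(s)
P=band(X,(.665,.01),.05,.119,.135); print('lid',cv2.minEnclosingCircle(P[:,:2].astype(np.float32)),len(P))
P=band(X,(.665,.01),.03,.137,.15); print('knob',P.mean(0).round(4),len(P))
P=X[(np.hypot(X[...,0]-.735,X[...,1]-.017)<.035)&(X[...,2]>.07)&(X[...,2]<.12)]; print('handle',np.median(P,0).round(4),bar(P))
E
```

```text
t: 24.55
tcp_pos: [0.6652, 0.007, 0.257]
orientation: [0.04, -0.044, 0.707, -0.705]
contact_force: [-0.4, 0.4, -0.1]
width: 0.998
t: 24.72
tcp_pos: [0.6646, 0.0097, 0.2585]
orientation: [0.041, -0.044, 0.707, -0.705]
contact_force: [0.6, 0.3, -0.1]
width: 1.001
t 24.72 tcp [0.6646 0.0097 0.2585] yaw -173.12 tilt [ 0.28 -0.2 ] q [-0.1   0.6   1.03  0.    1.52  1.35] F [ 0.6  0.3 -0.1] w 1.001
 turn [ 0.0035 -0.0021  0.0048] shift [-0.0004  0.1775  0.0002] unturned [-0.0012  0.1775  0.0008]
lid ((0.6670745611190796, 0.006429273635149002), 0.03281477466225624) 3446
knob [0.6683 0.0068 0.1428] 300
handle [0.7224 0.0127 0.1151] (array([0.7223, 0.0126]), array([0.043, 0.011]), np.float64(6.8), np.float64(0.119), np.float64(0.1151), 627)
```

View pics/p2.png

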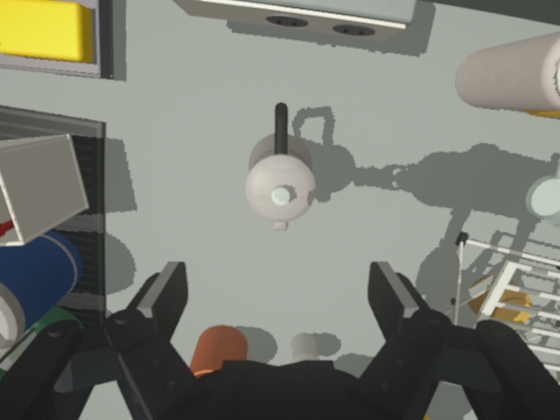

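Wrist view: the percolator lid (281,188) is midway between the open fingers (about 180 and 375 at the tips) and its handle (281,125) is in line. Going down to the collar.

```bash
python3 -m inch '[-0.001,0.015,0.001,0,0,0,0,0.025,0,0,0,0,0,0.025,0,0,0,0,0,0.025,0,0,0,0,0,0.025,0,0,0,0,0,0.022,0,0,0,0,0,0.02,0,0,0,0,0,0.014,0,0,0,0,0,0.006,0,0,0,0,0,0,0,0,0,0]'
python3 -m inch '[0,0,0,0,0,0,0,0,0,0,0,0,0,0,0,0,0,0,0,0,0,0,0,0,0,0,0,0,0,0]' 0.4 50
python3 -c "
from h import *
go((.666,.0085,.25,187))"
```

```text
t: 25.6
tcp_pos: [0.6648, 0.0111, 0.0824]
orientation: [0.042, -0.045, 0.707, -0.705]
contact_force: [-1.0, 0.0, -0.1]
width: 1.003
t: 26.02
tcp_pos: [0.6671, 0.0094, 0.0859]
orientation: [0.044, -0.042, 0.706, -0.705]
contact_force: [-0.9, -0.2, 6.3]
width: 0.735
t 26.02 tcp [0.6671 0.0094 0.0859] yaw -173.05 tilt [-0.15 -0.1 ] q [-0.1   0.73  1.28  0.    1.14  1.35] F [-0.9 -0.2  6.3] w 0.735
 turn [ 0.0017 -0.0009 -0.0025] shift [ 0.0012 -0.1641  0.0008] unturned [ 0.0008 -0.1641  0.0005]
```

```bash
python3 -m inch '[0,-0.006,0,0,0,0,0,-0.014,0,0,0,0,0,-0.022,0,0,0,0,0,-0.028,0,0,0,0,0,-0.028,0,0,0,0,0,-0.028,0,0,0,0,0,-0.022,0,0,0,0,0,-0.012,0,0,0,0,0,0,0,0,0,0]'
python3 -c "
from h import *
go((.509,-.330,.245,187))"
```

```text
t: 26.77
tcp_pos: [0.6672, 0.009, 0.2472]
orientation: [0.044, -0.041, 0.706, -0.705]
contact_force: [-0.0, 0.6, -4.3]
width: 0.731
t 26.77 tcp [0.6672 0.009  0.2472] yaw -173.05 tilt [-0.24 -0.05] q [-0.1   0.6   1.05  0.    1.48  1.35] F [-0.   0.6 -4.3] w 0.731
 turn [ 0.0009 -0.0009 -0.0042] shift [0.1983 0.0022 0.3172] unturned [0.1981 0.0011 0.3173]
```

```bash
python3 -m inch '[0.0078,0,0.0124,0,0,0,0.0136,0,0.0218,0,0,0,0.0194,0,0.0311,0,0,0,0.0194,0,0.0311,0,0,0,0.0194,0,0.0311,0,0,0,0.0194,0,0.0311,0,0,0,0.0194,0,0.0311,0,0,0,0.0194,0,0.0311,0,0,0,0.0194,0,0.0311,0,0,0,0.0194,0,0.0311,0,0,0,0.0136,0,0.0218,0,0,0,0.0078,0,0.0124,0,0,0]'
python3 -m inch '[0,0,0,0,0,0,0,0,0,0,0,0,0,0,0,0,0,0]'
python3 - <<'E'
from m import *
go((.509,-.330,.185,187))
for n in('top','scene'):
    s=snap(n,'s1'+n); X=cloud(s)
    P=X[(np.hypot(X[...,0]-.509,X[...,1]+.33)<.125)&(X[...,2]>.092)&(X[...,2]<.106)]; print(n,'stand',bar(P))
    P=X[(np.abs(X[...,2]-.235)<.04)&(np.hypot(X[...,0]-.509,X[...,1]+.33)<.1)]; print('perc',bar(P))
E
```

```text
t: 27.77
tcp_pos: [0.5051, -0.3326, 0.2411]
orientation: [0.04, -0.043, 0.707, -0.705]
contact_force: [0.4, 0.4, -5.4]
width: 0.731
t: 28.02
tcp_pos: [0.5081, -0.3286, 0.2423]
orientation: [0.042, -0.044, 0.707, -0.704]
contact_force: [-0.1, -0.1, -5.1]
width: 0.732
t 28.02 tcp [ 0.5081 -0.3286  0.2423] yaw -173.02 tilt [ 0.11 -0.23] q [-0.7   0.49  1.27  0.    1.39  0.75] F [-0.1 -0.1 -5.1] w 0.732
 turn [ 0.004  -0.0003  0.0019] shift [-0.0007  0.0573  0.0015] unturned [-0.0008  0.0573  0.0017]
top stand (array([ 0.5088, -0.3299]), array([0.183, 0.182]), np.float64(41.9), np.float64(0.1057), np.float64(0.1008), 2097)
perc (array([ 0.5188, -0.308 ]), array([0.123, 0.053]), np.float64(-1.9), np.float64(0.275), np.float64(0.23), 1280)
scene stand (array([ 0.5095, -0.3293]), array([0.186, 0.181]), np.float64(-81.0), np.float64(0.105), np.float64(0.1005), 1494)
perc (array([ 0.5229, -0.3082]), array([0.122, 0.055]), np.float64(-10.9), np.float64(0.275), np.float64(0.2342), 1471)
```

View pics/s1scene.png

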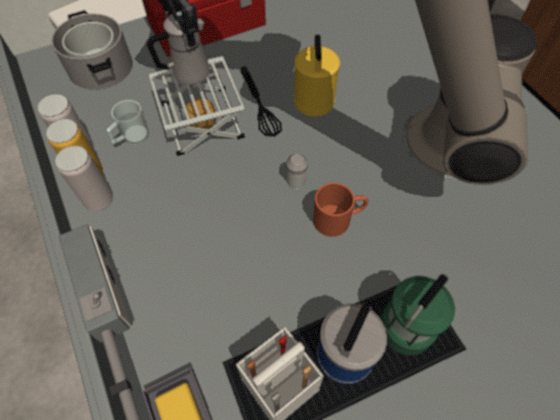

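Scene view: the percolator hangs upright over the grate (190,60), and the three things are on the mat at (280,372), (352,340) and (420,315). Lowering.

```bash
python3 -m inch '[0,0.01,0.001,0,0,0,0,0.018,0,0,0,0,0,0.016,0,0,0,0,0,0.008,0,0,0,0,0,0.004,0,0,0,0,0,0,0,0,0,0]'
python3 -m inch '[0,0.0015,0,0,0,0,0,0,0,0,0,0,0,0,0,0,0,0]'|grep -E 'tcp|force';python3 -m inch '[0,0.0015,0,0,0,0,0,0,0,0,0,0,0,0,0,0,0,0]'|grep -E 'tcp|force'
python3 - <<'E'
from m import *
go((.509,-.33,.181,187))
for n in('top','scene'):
    s=snap(n,'s2'+n); X=cloud(s)
    P=X[(X[...,2]>.108)&(X[...,2]<.16)&(np.hypot(X[...,0]-.509,X[...,1]+.33)<.06)]; print(n,'percfoot',bar(P),cv2.minEnclosingCircle(P[:,:2].astype(np.float32)))
E
```

```text
t: 28.62
tcp_pos: [0.5083, -0.3301, 0.1869]
orientation: [0.043, -0.044, 0.707, -0.705]
contact_force: [-0.3, -0.1, -4.3]
width: 0.73
tcp_pos: [0.5084, -0.3309, 0.1862]
contact_force: [-0.6, 0.0, -4.2]
tcp_pos: [0.5087, -0.3311, 0.1859]
contact_force: [-1.4, 0.1, 6.2]
t 29.12 tcp [ 0.5087 -0.3311  0.1859] yaw -173.05 tilt [-0.06 -0.  ] q [-0.7   0.53  1.36  0.    1.26  0.75] F [-1.4  0.1  6.2] w 0.732
 turn [ 0.     -0.0009 -0.001 ] shift [-0.0004  0.0049 -0.0011] unturned [-0.0004  0.0049 -0.0011]
top percfoot (array([ 0.515 , -0.3151]), array([0.101, 0.052]), np.float64(-1.9), np.float64(0.1599), np.float64(0.1387), 637) ((0.5181121826171875, -0.3282530903816223), 0.05075861141085625)
scene percfoot (array([ 0.5209, -0.3131]), array([0.043, 0.097]), np.float64(-14.3), np.float64(0.1599), np.float64(0.1366), 738) ((0.5186388492584229, -0.32432234287261963), 0.04955809563398361)
```

```bash
python3 -m inch '[0,0,0,0,0,0,0,0,0,0,0,0,0,0,0,0,0,0,0,0,0,0,0,0,0,-0.01,0,0,0,0,0,-0.02,0,0,0,0,0,-0.025,0,0,0,0,0,-0.025,0,0,0,0,0,-0.025,0,0,0,0,0,-0.025,0,0,0,0,0,-0.01,0,0,0,0]' 1 60
python3 - <<'E'
from m import *
go((.676,-.091,.3,214.8))
s=snap('wrist','s3'); X=cloud(s)
P=X[(X[...,2]>.217)&(X[...,2]<.235)&(np.hypot(X[...,0]-.509,X[...,1]+.33)<.05)]; print('lid',len(P),cv2.minEnclosingCircle(P[:,:2].astype(np.float32)))
P=X[(X[...,2]>.237)&(X[...,2]<.25)&(np.hypot(X[...,0]-.509,X[...,1]+.33)<.05)]; print('knob',len(P),P.mean(0).round(4))
P=X[(X[...,2]>.094)&(X[...,2]<.104)&(np.hypot(X[...,0]-.509,X[...,1]+.33)<.135)]; print('stand',bar(P))
E
```

```text
t: 30.13
tcp_pos: [0.5091, -0.3315, 0.3289]
orientation: [-0.044, 0.042, -0.705, 0.707]
contact_force: [-0.2, 0.0, 0.1]
width: 0.996
t 30.13 tcp [ 0.5091 -0.3315  0.3289] yaw -173.04 tilt [-0.19  0.15] q [-0.7   0.45  1.09  0.    1.59  0.75] F [-0.2  0.   0.1] w 0.996
 turn [-0.0034 -0.4859 -0.0026] shift [-0.2743  0.0289 -0.1022] unturned [-0.1947  0.0289 -0.2185]
lid 4166 ((0.5175701379776001, -0.3323618769645691), 0.04156535863876343)
knob 372 [ 0.5097 -0.334   0.2427]
stand (array([ 0.5098, -0.3317]), array([0.181, 0.182]), np.float64(88.7), np.float64(0.1039), np.float64(0.0994), 6470)
```

View pics/s3.png

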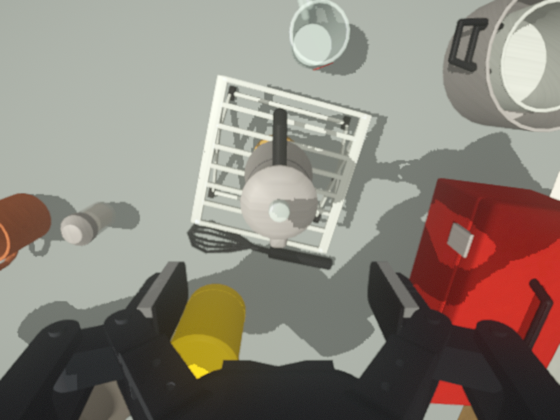

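Wrist view: the percolator stands upright on the grate (knob 279,211). The knob is at (.510,-.334) against the grate centre (.510,-.332), so it is centred within about 2 mm. The whisk and cup are untouched. Now back to the mat for the caddy.

```bash
python3 -c "
from h import *
go((.617,.3155,.26,190.6))"
```

```text
t 30.18 tcp [ 0.5092 -0.3316  0.3292] yaw -173.04 tilt [-0.24  0.2 ] q [-0.7   0.45  1.09  0.    1.59  0.75] F [-1.3  0.8  0.9] w 0.998
 turn [-0.0036 -0.0636 -0.0041] shift [-0.225   0.0692 -0.6162] unturned [-0.1851  0.0677 -0.6295]
```

```bash
python3 -m inch '[0,0,0,0,-0.0636,0,-0.005,0,-0.0135,0,0,0,-0.0087,0,-0.0237,0,0,0,-0.0124,0,-0.0339,0,0,0,-0.0124,0,-0.0339,0,0,0,-0.0124,0,-0.0339,0,0,0,-0.0124,0,-0.0339,0,0,0,-0.0124,0,-0.0339,0,0,0,-0.0124,0,-0.0339,0,0,0,-0.0124,0,-0.0339,0,0,0,-0.0124,0,-0.0339,0,0,0,-0.0124,0,-0.0339,0,0,0]' 0.5 60
python3 -m inch '[-0.0124,0.008,-0.0339,0,0,0,-0.0124,0.008,-0.0339,0,0,0,-0.0124,0.01,-0.0339,0,0,0,-0.0124,0.01,-0.0339,0,0,0,-0.0124,0.01,-0.0339,0,0,0,-0.0124,0.01,-0.0339,0,0,0,-0.0124,0.01,-0.0339,0,0,0,-0.0087,0.003,-0.0237,0,0,0,-0.005,0,-0.0135,0,0,0,0,0,0,0,0,0,0,0,0,0,0,0]'
python3 - <<'E'
from m import *
go((.617,.3155,.143,190.6))
for n in ('wrist','top'):
  s=snap(n,'d1'+n); X=cloud(s)
  P=band(X,(.617,.3155),.08,.157,.178); print(bar(P))
  P=X[(X[...,2]>.237)&(X[...,2]<.25)&(np.hypot(X[...,0]-.509,X[...,1]+.33)<.05)]; 
  if len(P): print('knob',len(P),P.mean(0).round(4))
E
```

```text
t: 31.18
tcp_pos: [0.5677, 0.0313, 0.3236]
orientation: [0.064, -0.066, 0.705, -0.703]
contact_force: [1.1, -0.6, 0.2]
width: 0.501
t: 32.1
tcp_pos: [0.6156, 0.318, 0.2546]
orientation: [0.064, -0.067, 0.704, -0.704]
contact_force: [1.3, -0.9, 0.0]
width: 0.497
t 32.1 tcp [0.6156 0.318  0.2546] yaw -169.35 tilt [ 0.21 -0.09] q [0.37 0.66 0.93 0.   1.55 1.75] F [ 1.3 -0.9  0. ] w 0.497
 turn [0.0015 0.0009 0.0037] shift [-0.0009  0.1116  0.0027] unturned [-0.0013  0.1116  0.0029]
(array([0.6186, 0.314 ]), array([0.088, 0.014]), np.float64(10.6), np.float64(0.1707), np.float64(0.168), 1969)
(array([0.6149, 0.3145]), array([0.088, 0.015]), np.float64(10.7), np.float64(0.174), np.float64(0.1694), 397)
knob 85 [ 0.5059 -0.3303  0.2436]
```

```bash
python3 -m inch '[-0.001,0.014,0.002,0,0,0,0,0.022,0,0,0,0,0,0.024,0,0,0,0,0,0.024,0,0,0,0,0,0.018,0,0,0,0,0,0.009,0,0,0,0,0,0,0,0,0,0]'
python3 -m inch '[0,0,0,0,0,0,0,0,0,0,0,0,0,0,0,0,0,0,0,0,0,0,0,0,0,0,0,0,0,0]' 0 60
python3 -m inch '[0,-0.006,0,0,0,0,0,-0.014,0,0,0,0,0,-0.022,0,0,0,0,0,-0.022,0,0,0,0,0,-0.022,0,0,0,0,0,-0.014,0,0,0,0,0,0,0,0,0,0]'
python3 -c "
from h import *
go((.6535,.1096,.24,190.6))"
```

```text
t: 32.78
tcp_pos: [0.617, 0.3139, 0.1432]
orientation: [0.063, -0.067, 0.704, -0.704]
contact_force: [-0.3, -0.2, -0.4]
width: 0.499
t: 33.2
tcp_pos: [0.6191, 0.3158, 0.1476]
orientation: [0.066, -0.064, 0.705, -0.703]
contact_force: [1.0, 0.0, 6.2]
width: 0.144
t: 33.78
tcp_pos: [0.619, 0.3156, 0.249]
orientation: [0.067, -0.064, 0.705, -0.703]
contact_force: [0.5, 0.0, -2.5]
width: 0.151
t 33.78 tcp [0.619  0.3156 0.249 ] yaw -169.4 tilt [-0.25 -0.17] q [0.36 0.66 0.94 0.   1.53 1.75] F [ 0.5  0.  -2.5] w 0.151
 turn [ 0.0031  0.0001 -0.0043] shift [0.004  0.009  0.2089] unturned [0.004  0.0083 0.2089]
```

```bash
python3 -m inch '[0,0,0.01,0,0,0,0,0,0.02,0,0,0,0.001,0,0.03,0,0,0,0.001,0,0.03,0,0,0,0.001,0,0.03,0,0,0,0,0,0.03,0,0,0,0,0,0.03,0,0,0,0,0,0.02,0,0,0,0,0,0.009,0,0,0,0,0,0,0,0,0,0,0,0,0,0,0]'
python3 -m inch '[0,0.012,0,0,0,0,0,0.024,0,0,0,0,0,0.024,0,0,0,0,0,0.02,0,0,0,0,0,0.012,0,0,0,0,0,0.006,0,0,0,0,0,0,0,0,0,0]'
python3 - <<'E'
from m import *
go((.6540,.1096,.143,190.6))
for n in ('top','scene'):
  s=snap(n); X=cloud(s); P=band(X,*H['caddy'])
  if len(P)>20: print(n,bar(P))
E
```

```text
t: 34.7
tcp_pos: [0.653, 0.1094, 0.2436]
orientation: [0.064, -0.066, 0.705, -0.703]
contact_force: [-0.0, 0.1, -3.9]
width: 0.146
t: 35.28
tcp_pos: [0.6525, 0.1112, 0.1457]
orientation: [0.065, -0.067, 0.705, -0.703]
contact_force: [0.2, 1.0, -4.9]
width: 0.152
t 35.28 tcp [0.6525 0.1112 0.1457] yaw -169.29 tilt [ 0.19 -0.18] q [0.05 0.66 1.22 0.   1.26 1.43] F [ 0.2  1.  -4.9] w 0.152
 turn [0.0031 0.0019 0.0033] shift [-0.0012  0.0027  0.0019] unturned [-0.0012  0.0027  0.0019]
scene (array([0.6511, 0.1119]), array([0.085, 0.04 ]), np.float64(10.8), np.float64(0.1748), np.float64(0.1682), 356)
```

```bash
python3 -m inch '[-0.001,0.0015,0.001,0,0,0,0,0,0,0,0,0,0,0,0,0,0,0]'|grep -E 'tcp|force';python3 -m inch '[0,0.0015,0,0,0,0,0,0,0,0,0,0,0,0,0,0,0,0]'|grep -E 'tcp|force';python3 -m inch '[0,0.001,0,0,0,0,0,0,0,0,0,0,0,0,0,0,0,0]'|grep -E 'tcp|force'
```

```text
tcp_pos: [0.6549, 0.1086, 0.1459]
contact_force: [-0.5, 0.3, -4.2]
tcp_pos: [0.6546, 0.1086, 0.1438]
contact_force: [-0.9, -0.7, -3.4]
tcp_pos: [0.6548, 0.1086, 0.1437]
contact_force: [-1.9, 0.5, 2.7]
```

Contact. Release, rise and check it against the start measurements.

```bash
python3 -m inch '[0,0,0,0,0,0,0,0,0,0,0,0,0,0,0,0,0,0,0,-0.01,0,0,0,0,0,-0.025,0,0,0,0,0,-0.035,0,0,0,0,0,-0.035,0,0,0,0,0,-0.035,0,0,0,0,0,-0.03,0,0,0,0,0,-0.01,0,0,0,0,0,0,0,0,0,0]' 0.5 60
python3 - <<'E'
from m import *
go((.489,.3235,.31,214.8),(.489,.3235,.153,214.8))
for n in ('top','scene','wrist'):
  s=snap(n); X=cloud(s); P=band(X,*H['caddy'])
  if len(P)>20: print(n,bar(P))
E
```

```text
t: 37.05
tcp_pos: [0.6559, 0.1084, 0.328]
orientation: [0.068, -0.063, 0.705, -0.703]
contact_force: [0.2, 0.7, 0.9]
width: 0.503
t 37.05 tcp [0.6559 0.1084 0.328 ] yaw -169.4 tilt [-0.43 -0.06] q [0.05 0.58 0.89 0.   1.67 1.43] F [0.2 0.7 0.9] w 0.503
 turn [-0.0006 -0.4223 -0.0076] shift [ 0.0143  0.018  -0.2719] unturned [ 0.1246  0.0173 -0.2421]
 turn [0. 0. 0.] shift [0.    0.157 0.   ] unturned [0.    0.157 0.   ]
top (array([0.6232, 0.1004]), array([0.035, 0.01 ]), np.float64(7.3), np.float64(0.1685), np.float64(0.1649), 99)
scene (array([0.6519, 0.109 ]), array([0.089, 0.015]), np.float64(10.7), np.float64(0.1692), np.float64(0.1651), 495)
wrist (array([0.6537, 0.1068]), array([0.089, 0.014]), np.float64(10.6), np.float64(0.1667), np.float64(0.1641), 1211)
```

The caddy is back within 1 mm in the same cameras. Next the canister.

```bash
python3 -m inch '[0,0,0,0,-0.1056,0,0,0,0,0,-0.1056,0,0,0,0,0,-0.1056,0,0,0,0,0,-0.1055,0]'
python3 -m inch '[0.0008,0.001,-0.015,0,0,0,0.0012,0.002,-0.025,0,0,0,0.0017,0.003,-0.033,0,0,0,0.0017,0.003,-0.033,0,0,0,0.0017,0.003,-0.033,0,0,0,0.0017,0.003,-0.033,0,0,0,0.0017,0.002,-0.033,0,0,0,0.0017,0.001,-0.033,0,0,0,0.0013,0,-0.024,0,0,0,0.0008,0,-0.01,0,0,0,0,0,0,0,0,0,0,0,0,0,0,0]'
python3 - <<'E'
from m import *
go((.489,.3235,.153,214.8))
for n in ('top','wrist'):
  s=snap(n); X=cloud(s)
  P=band(X,(.489,.3235),.07,.167,.19)
  if len(P)>20: print(n,bar(P))
  if n=='top': print('caddy',bar(band(X,*H['caddy'])))
E
```

```text
t: 37.53
tcp_pos: [0.6543, 0.1083, 0.3206]
orientation: [0.212, -0.215, 0.675, -0.673]
contact_force: [-0.3, 0.4, 0.3]
width: 0.501
t: 38.53
tcp_pos: [0.4879, 0.3232, 0.3046]
orientation: [0.211, -0.212, 0.675, -0.674]
contact_force: [0.5, 0.4, -0.4]
width: 0.498
t 38.53 tcp [0.4879 0.3232 0.3046] yaw -145.16 tilt [ 0.09 -0.11] q [0.45 0.42 1.21 0.   1.52 1.42] F [ 0.5  0.4 -0.4] w 0.498
 turn [0.002  0.0006 0.0016] shift [-0.0011  0.1516  0.0003] unturned [-0.0013  0.1516  0.0006]
top (array([0.4876, 0.3235]), array([0.078, 0.015]), np.float64(34.1), np.float64(0.1835), np.float64(0.1793), 375)
caddy (array([0.6496, 0.1083]), array([0.088, 0.015]), np.float64(9.3), np.float64(0.1696), np.float64(0.1658), 342)
wrist (array([0.4889, 0.3219]), array([0.078, 0.013]), np.float64(35.1), np.float64(0.1803), np.float64(0.1781), 1274)
```

```bash
python3 -m inch '[-0.001,0.014,0,0,0,0,0,0.024,0,0,0,0,0,0.03,0,0,0,0,0,0.03,0,0,0,0,0,0.03,0,0,0,0,0,0.015,0,0,0,0,0,0.008,0,0,0,0,0,0,0,0,0,0]'
python3 -m inch '[0,0,0,0,0,0,0,0,0,0,0,0,0,0,0,0,0,0,0,0,0,0,0,0,0,0,0,0,0,0]' 0 60
python3 -m inch '[0,-0.006,0,0,0,0,0,-0.014,0,0,0,0,0,-0.024,0,0,0,0,0,-0.03,0,0,0,0,0,-0.03,0,0,0,0,0,-0.03,0,0,0,0,0,-0.026,0,0,0,0,0,-0.018,0,0,0,0,0,-0.012,0,0,0,0,0,0,0,0,0,0]'
python3 -c "
from h import *
go((.6765,-.091,.34,214.8))"
```

```text
t: 39.3
tcp_pos: [0.4885, 0.323, 0.1525]
orientation: [0.209, -0.212, 0.676, -0.674]
contact_force: [0.4, 0.4, 0.9]
width: 0.496
t: 39.72
tcp_pos: [0.4898, 0.3247, 0.1563]
orientation: [0.213, -0.21, 0.676, -0.674]
contact_force: [1.5, -0.9, 7.5]
width: 0.151
t: 40.55
tcp_pos: [0.4888, 0.3244, 0.347]
orientation: [0.212, -0.211, 0.676, -0.674]
contact_force: [0.4, 0.1, -4.0]
width: 0.151
t 40.55 tcp [0.4888 0.3244 0.347 ] yaw -145.18 tilt [-0.19 -0.12] q [0.45 0.4  1.12 0.   1.62 1.42] F [ 0.4  0.1 -4. ] w 0.151
 turn [ 0.0022  0.0003 -0.0033] shift [0.083  0.007  0.4482] unturned [0.0831 0.0057 0.4482]
```

```bash
python3 -m inch '[0.002,0,0.01,0,0,0,0.004,0,0.02,0,0,0,0.006,0,0.0323,0,0,0,0.006,0,0.0323,0,0,0,0.006,0,0.0323,0,0,0,0.006,0,0.0323,0,0,0,0.006,0,0.0323,0,0,0,0.006,0,0.0323,0,0,0,0.006,0,0.0323,0,0,0,0.006,0,0.0323,0,0,0,0.006,0,0.0323,0,0,0,0.006,0,0.0323,0,0,0]'
python3 -m inch '[0.006,0,0.0323,0,0,0,0.006,0,0.0323,0,0,0,0.003,0,0.02,0,0,0,0.002,0,0.01,0,0,0,0,0,0,0,0,0,0,0,0,0,0,0]'
python3 -m inch '[0,0.012,0,0,0,0,0,0.024,0,0,0,0,0,0.03,0,0,0,0,0,0.03,0,0,0,0,0,0.03,0,0,0,0,0,0.03,0,0,0,0,0,0.02,0,0,0,0,0,0.01,0,0,0,0,0,0.004,0,0,0,0,0,0,0,0,0,0]'
python3 -c "
from h import *
go((.6768,-.091,.151,214.8))"
```

```text
t: 41.55
tcp_pos: [0.6356, -0.0058, 0.3412]
orientation: [0.21, -0.213, 0.676, -0.673]
contact_force: [0.5, 0.7, -5.2]
width: 0.149
t: 42.05
tcp_pos: [0.6755, -0.0906, 0.3418]
orientation: [0.21, -0.212, 0.676, -0.673]
contact_force: [-0.1, 0.2, -4.8]
width: 0.147
t: 42.88
tcp_pos: [0.6759, -0.0893, 0.1543]
orientation: [0.212, -0.212, 0.675, -0.674]
contact_force: [0.5, 0.0, -3.9]
width: 0.148
t 42.88 tcp [ 0.6759 -0.0893  0.1543] yaw -145.13 tilt [-0.05 -0.11] q [-0.24  0.69  1.14  0.    1.31  0.72] F [ 0.5  0.  -3.9] w 0.148
 turn [ 0.0019  0.0013 -0.0008] shift [0.0002 0.0033 0.0019] unturned [0.0002 0.0033 0.0019]
```

```bash
python3 -m inch '[0,0.0015,0.001,0,0,0,0,0,0,0,0,0,0,0,0,0,0,0]'|grep -E 'tcp|force';python3 -m inch '[0,0.0015,0,0,0,0,0,0,0,0,0,0,0,0,0,0,0,0]'|grep -E 'tcp|force'
```

```text
tcp_pos: [0.6769, -0.0915, 0.1531]
contact_force: [1.0, -0.3, -5.5]
tcp_pos: [0.6769, -0.0917, 0.1523]
contact_force: [-2.6, 0.1, 5.2]
```

Contact. Release, rise and check.

```bash
python3 -m inch '[0,0,0,0,0,0,0,0,0,0,0,0,0,0,0,0,0,0,0,-0.01,0,0,0,0,0,-0.025,0,0,0,0,0,-0.035,0,0,0,0,0,-0.035,0,0,0,0,0,-0.035,0,0,0,0,0,-0.03,0,0,0,0,0,-0.01,0,0,0,0,0,0,0,0,0,0]' 0.5 60
python3 - <<'E'
from m import *
go((.36,.33,.3,201),(.36,.33,.173,201))
for n in ('top','scene','wrist'):
  s=snap(n); X=cloud(s)
  for k in('caddy','canister'):
    P=band(X,*H[k])
    if len(P)>20: print(n,k,bar(P))
E
```

```text
t: 44.3
tcp_pos: [0.6775, -0.0919, 0.3354]
orientation: [-0.214, 0.209, -0.674, 0.675]
contact_force: [0.3, 1.2, -0.3]
width: 0.503
t 44.3 tcp [ 0.6775 -0.0919  0.3354] yaw -145.2 tilt [-0.32  0.22] q [-0.25  0.62  0.79  0.    1.72  0.72] F [ 0.3  1.2 -0.3] w 0.503
 turn [-0.0032  0.2408 -0.0059] shift [ 0.1452  0.0354 -0.5076] unturned [ 0.0202  0.0333 -0.5277]
 turn [0. 0. 0.] shift [0.    0.127 0.   ] unturned [0.    0.127 0.   ]
top caddy (array([0.6493, 0.1083]), array([0.088, 0.015]), np.float64(9.5), np.float64(0.1708), np.float64(0.1656), 340)
scene caddy (array([0.6519, 0.1092]), array([0.089, 0.015]), np.float64(10.8), np.float64(0.169), np.float64(0.165), 497)
scene canister (array([ 0.6744, -0.0916]), array([0.078, 0.016]), np.float64(34.3), np.float64(0.1787), np.float64(0.1747), 369)
wrist caddy (array([0.6539, 0.106 ]), array([0.09 , 0.015]), np.float64(10.8), np.float64(0.1666), np.float64(0.1634), 1740)
wrist canister (array([ 0.6765, -0.0943]), array([0.077, 0.014]), np.float64(35.0), np.float64(0.1766), np.float64(0.1741), 1089)
```

Canister is back within about 2 mm, the caddy within about 1.5 mm. Now the lantern.

```bash
python3 -m inch '[0,0,0,0,0.12,0,0,0,0,0,0.12,0,0.0038,0,-0.0134,0,0,0,0.0067,0,-0.0234,0,0,0,0.0096,0.002,-0.0334,0,0,0,0.0096,0.002,-0.0334,0,0,0,0.0096,0.002,-0.0334,0,0,0,0.0096,0.002,-0.0334,0,0,0,0.0096,0.002,-0.0334,0,0,0,0.0096,0.002,-0.0334,0,0,0,0.0096,0.002,-0.0334,0,0,0,0.0096,0.002,-0.0334,0,0,0]'
python3 -m inch '[0.0096,0.002,-0.0334,0,0,0,0.0096,0.002,-0.0334,0,0,0,0.0096,0.002,-0.0334,0,0,0,0.0096,0.002,-0.0334,0,0,0,0.0096,0.002,-0.0334,0,0,0,0.0067,0.001,-0.0234,0,0,0,0.0038,0,-0.0134,0,0,0,0,0,0,0,0,0,0,0,0,0,0,0]'
python3 - <<'E'
from m import *
go((.3595,.33,.173,201))
for n in ('top','wrist'):
  s=snap(n); X=cloud(s)
  P=band(X,(.3595,.33),.07,.187,.21)
  if len(P)>20: print(n,bar(P))
  if n=='top': print('canister',bar(band(X,*H['canister'])))
E
```

```text
t: 45.45
tcp_pos: [0.4838, 0.1617, 0.3133]
orientation: [0.127, -0.131, 0.696, -0.694]
contact_force: [1.4, 0.5, -0.1]
width: 0.503
t: 46.2
tcp_pos: [0.3573, 0.3299, 0.3034]
orientation: [0.129, -0.131, 0.695, -0.695]
contact_force: [0.5, -0.2, -0.1]
width: 0.502
t 46.2 tcp [0.3573 0.3299 0.3034] yaw -158.85 tilt [ 0.18 -0.08] q [0.59 0.22 1.49 0.   1.43 1.79] F [ 0.5 -0.2 -0.1] w 0.502
 turn [0.0014 0.0026 0.0031] shift [-0.0021  0.1304  0.0007] unturned [-0.0025  0.1304  0.0009]
top (array([0.3586, 0.3311]), array([0.081, 0.015]), np.float64(21.0), np.float64(0.2029), np.float64(0.199), 374)
canister (array([ 0.6738, -0.0933]), array([0.078, 0.015]), np.float64(35.2), np.float64(0.18), np.float64(0.1755), 348)
wrist (array([0.3599, 0.3302]), array([0.077, 0.014]), np.float64(20.8), np.float64(0.2005), np.float64(0.198), 1341)
```

```bash
python3 -m inch '[-0.002,0.014,0.001,0,0.002,0,0,0.024,0,0,0,0,0,0.026,0,0,0,0,0,0.026,0,0,0,0,0,0.02,0,0,0,0,0,0.012,0,0,0,0,0,0.008,0,0,0,0,0,0,0,0,0,0]'
python3 -m inch '[0,0,0,0,0,0,0,0,0,0,0,0,0,0,0,0,0,0,0,0,0,0,0,0,0,0,0,0,0,0]' 0 60
python3 -m inch '[0,-0.006,0,0,0,0,0,-0.014,0,0,0,0,0,-0.022,0,0,0,0,0,-0.022,0,0,0,0,0,-0.022,0,0,0,0,0,-0.014,0,0,0,0,0,0,0,0,0,0]'
python3 -c "
from h import *
go((.559,-.0042,.27,201))"
```

```text
t: 46.97
tcp_pos: [0.36, 0.3287, 0.173]
orientation: [0.126, -0.129, 0.696, -0.695]
contact_force: [-0.8, 0.5, -0.2]
width: 0.498
t: 47.38
tcp_pos: [0.3607, 0.3306, 0.1757]
orientation: [0.129, -0.128, 0.697, -0.694]
contact_force: [-1.3, 1.6, 4.3]
width: 0.151
t: 47.97
tcp_pos: [0.3611, 0.3302, 0.2775]
orientation: [0.13, -0.127, 0.697, -0.694]
contact_force: [0.3, 1.5, -4.3]
width: 0.15
t 47.97 tcp [0.3611 0.3302 0.2775] yaw -159.06 tilt [-0.23 -0.17] q [0.58 0.24 1.54 0.   1.36 1.79] F [ 0.3  1.5 -4.3] w 0.15
 turn [ 0.0029 -0.0011 -0.004 ] shift [-0.0649  0.0075  0.3831] unturned [-0.0653  0.0066  0.3831]
```

```bash
python3 -m inch '[-0.0015,0,0.008,0,0,0,-0.003,0,0.018,0,0,0,-0.005,0,0.028,0,0,0,-0.006,0,0.034,0,0,0,-0.006,0,0.034,0,0,0,-0.006,0,0.034,0,0,0,-0.006,0,0.034,0,0,0,-0.006,0,0.034,0,0,0,-0.006,0,0.034,0,0,0,-0.006,0,0.034,0,0,0,-0.006,0,0.034,0,0,0,-0.005,0,0.028,0,0,0]'
python3 -m inch '[-0.003,0,0.02,0,0,0,-0.0015,0,0.009,0,0,0,0,0,0,0,0,0,0,0,0,0,0,0]'
python3 -m inch '[0,0.012,0,0,0,0,0,0.024,0,0,0,0,0,0.024,0,0,0,0,0,0.02,0,0,0,0,0,0.012,0,0,0,0,0,0.006,0,0,0,0,0,0,0,0,0,0]'
python3 -c "
from h import *
go((.559,-.0042,.17,201))"
```

```text
t: 48.97
tcp_pos: [0.5451, 0.0184, 0.2716]
orientation: [0.126, -0.13, 0.696, -0.695]
contact_force: [0.5, 0.4, -4.6]
width: 0.147
t: 49.3
tcp_pos: [0.5588, -0.0037, 0.2725]
orientation: [0.127, -0.13, 0.697, -0.694]
contact_force: [-0.6, -0.7, -3.8]
width: 0.151
t: 49.88
tcp_pos: [0.5582, -0.0023, 0.1745]
orientation: [0.128, -0.13, 0.696, -0.694]
contact_force: [-0.0, 0.1, -3.3]
width: 0.15
t 49.88 tcp [ 0.5582 -0.0023  0.1745] yaw -158.98 tilt [ 0.19 -0.24] q [-0.14  0.45  1.51  0.    1.18  1.06] F [-0.   0.1 -3.3] w 0.15
 turn [0.0042 0.0004 0.0032] shift [-0.0001  0.0045  0.002 ] unturned [-0.0001  0.0045  0.002 ]
```

```bash
python3 -m inch '[0,0.002,0.001,0,0,0,0,0,0,0,0,0,0,0,0,0,0,0]'|grep -E 'tcp|force';python3 -m inch '[0,0.0015,0,0,0,0,0,0,0,0,0,0,0,0,0,0,0,0]'|grep -E 'tcp|force'
```

```text
tcp_pos: [0.5604, -0.0046, 0.1748]
contact_force: [-0.2, -0.3, -4.4]
tcp_pos: [0.56, -0.0048, 0.1725]
contact_force: [-0.3, -0.6, -4.2]
```

```bash
python3 -m inch '[0,0.0015,0,0,0,0,0,0,0,0,0,0,0,0,0,0,0,0]'|grep -E 'tcp|force'
```

```text
tcp_pos: [0.5603, -0.0046, 0.1717]
contact_force: [-1.8, 1.4, 4.1]
```

```bash
python3 -m inch '[0,0,0,0,0,0,0,0,0,0,0,0,0,0,0,0,0,0,0,-0.01,0,0,0,0,0,-0.025,0,0,0,0,0,-0.03,0,0,0,0,0,-0.03,0,0,0,0,0,-0.03,0,0,0,0,0,-0.02,0,0,0,0,0,0,0,0,0,0]' 0.5 60
python3 -m inch '[0.02,0,-0.01,0,0,0,0.03,0,-0.02,0,0,0,0.03,0,-0.03,0,0,0,0.02,0,-0.03,0,0,0,0,0,-0.03,0,0,0,0,0,-0.03,0,0,0,0,0,-0.02,0,0,0,0,0,0,0,0,0,0,0,0,0,0,0]'
python3 - <<'E'
from m import *
go()
for n in ('top','scene'):
  s=snap(n,'f'+n); X=cloud(s)
  for k in H:
    P=band(X,*H[k])
    if len(P)>20: print(n,k,bar(P))
  for k,c,z0,z1,r in(('stand',(.509,-.33),.092,.106,.13),('knob',(.509,-.33),.237,.25,.05),('mug',(.35,.07),.08,.095,.06),('shaker',(.387,-.058),.07,.09,.04),('cup',(.68,-.34),.078,.095,.08)):
    P=band(X,c,r,z0,z1)
    if len(P)>8: print(n,k,bar(P)[:2],P.mean(0).round(4))
a=cv2.imread('pics/top0.png');b=cv2.imread('pics/ftop.png')
print('whisk diff',cv2.absdiff(a,b)[235:275,362:475].mean())
E
```

```text
t: 51.47
tcp_pos: [0.5618, -0.0053, 0.3217]
orientation: [-0.131, 0.125, -0.695, 0.696]
contact_force: [-0.1, 0.3, 0.0]
width: 0.5
t: 52.22
tcp_pos: [0.4063, 0.1183, 0.3164]
orientation: [0.129, -0.129, 0.696, -0.695]
contact_force: [-0.1, 0.5, -0.2]
width: 0.501
t 52.22 tcp [0.4063 0.1183 0.3164] yaw -158.94 tilt [ 0.02 -0.11] q [0.1  0.09 1.61 0.   1.44 1.3 ] F [-0.1  0.5 -0.2] w 0.501
top caddy (array([0.6496, 0.1084]), array([0.088, 0.015]), np.float64(9.3), np.float64(0.1697), np.float64(0.1656), 335)
top canister (array([ 0.674 , -0.0935]), array([0.078, 0.016]), np.float64(34.9), np.float64(0.1794), np.float64(0.1753), 346)
top lantern (array([ 0.5571, -0.0041]), array([0.077, 0.014]), np.float64(21.4), np.float64(0.1993), np.float64(0.1954), 310)
top stand (array([ 0.5092, -0.3295]), array([0.183, 0.182])) [ 0.5022 -0.3094  0.1007]
top knob (array([ 0.5068, -0.3316]), array([0.015, 0.016])) [ 0.5059 -0.3305  0.2437]
top mug (array([0.3668, 0.0633]), array([0.079, 0.079])) [0.3656 0.065  0.0885]
top shaker (array([ 0.3861, -0.0628]), array([0.043, 0.046])) [ 0.3857 -0.0617  0.
[... 235 characters left out ...]
[ 0.6739, -0.0911]), array([0.079, 0.017]), np.float64(34.2), np.float64(0.1785), np.float64(0.1745), 367)
scene lantern (array([ 0.5585, -0.0033]), array([0.079, 0.014]), np.float64(20.4), np.float64(0.1986), np.float64(0.1946), 332)
scene stand (array([ 0.5093, -0.3298]), array([0.184, 0.182])) [ 0.5104 -0.3059  0.1004]
scene knob (array([ 0.5086, -0.3309]), array([0.016, 0.016])) [ 0.5089 -0.3295  0.2431]
scene mug (array([0.3673, 0.0641]), array([0.078, 0.078])) [0.3673 0.0635 0.0867]
scene shaker (array([ 0.3874, -0.0613]), array([0.043, 0.045])) [ 0.3887 -0.0574  0.079 ]
scene cup (array([ 0.6708, -0.3513]), array([0.085, 0.066])) [ 0.6717 -0.357   0.0833]
whisk diff 11.420943952802359
```

View pics/ftop.png

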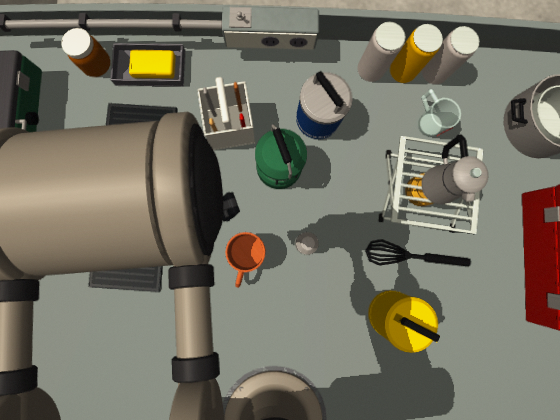

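View pics/fscene.png

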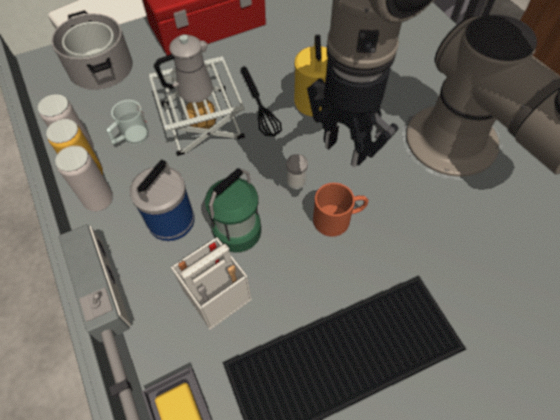

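Both pictures show the percolator on the grate (top 468,175; scene 187,55) and the caddy, canister and lantern standing where they began. The whisk (418,254), cup, mug and shaker haven't moved, and the gripper touches nothing. Handing in.

```bash
python3 -c "
from plant import manip
print(manip.sign_off(), manip.state()['t'])"
```

```text
the job is handed in; nothing more can be done
the job is handed in; nothing more can be done
```

The percolator is on the stove stand, and the caddy, canister and lantern are back where they started. The job took about 52 s and is handed in. I set the lantern, caddy and canister aside on the mat, then moved the percolator. After that I put the three back in the order caddy, canister, lantern.

**Last checks:**
- **Percolator:** upright, its knob within about 2–3 mm of the grate centre. The single-camera readings were (.506,-.331), (.509,-.330) and (.510,-.334), against a centre of (.509,-.330).
- **Put back:** in the same cameras as at the start, the caddy and lantern are within about 1 mm of their first positions. The canister is off by about 2 mm in y.
- **Left alone:** the mug and shaker are unchanged to within 1 mm.
- **Cup and whisk:** the cup is unmoved in the scene camera, but its top-view fit gave a different outline (about 8 mm). The whisk I judged by eye in the pictures only, because the image difference there was spoiled by shadows.

**What went wrong:** a sign error in my planner sent the first approach out to full stretch near the pot. The forces stayed at about 1 N, nothing was touched, and I corrected it before the first grasp.

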